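# Load the rinsed spice jars into the drying cabinet

### The job

Put the rinsed spice jars in the drying cabinet: release the knob latch, raise the glass sash fully by its handle, draw the stage plate fully out, and stand every jar that is there upright and well centred between the stops on the pad of its cap's colour. Then slide the plate fully home with the jars on it, lower the sash until it is fully closed, and turn the latch back to locked. Leave the other kitchen things where they are.

Things in the scene. Friction and masses are not known exactly. Their poses are not given: they have to be found in the camera images.
- cabinet: Fixed drying cabinet with glass top, back and front sash, 330 mm wide (y), 135 mm high. Origin on the counter under the middle of the sash; x points into the cabinet, away from the robot, y left along the sash, z up. The sash is in the plane x = 0. Guide rods 12 mm thick, 258 mm tall at x = 0, y = +-168 mm; grey latch pillar 52 x 50 mm, 148 mm tall at x = -30, y = -232 mm.
- sash (a joint): Glass sash, 308 mm wide, 10 mm thick, sliding straight up. In m: 0 closed, 0.095 fully up. Lower edge 28 mm above the counter when closed, 123 mm fully up; top rail 360 mm wide, its top at 145 mm when closed. Lifting takes about 12 N, lowering about 4 N; it stays where it is left. While the latch is locked its tongue lies over an ear at the right end of the top rail and blocks the sash.
- sash_grip (a point): Centre of the sash handle: a black horizontal bar along the cabinet's y, 130 mm long, 14 x 14 mm section, on two short legs at y = +-55 mm, 26 mm clear above the top rail: pinch it across x from above. It moves with the sash; 178 mm above the counter when closed.
- plate (a joint): Aluminium stage plate, 300 mm (y) x 195 mm (x), top 23 mm above the counter, sliding out under the raised sash towards the robot (the cabinet's -x). In m: 0 fully home, 0.135 fully out. Friction 2 N. Its front part stays outside the sash always; fully out, the pads are 90 mm in front of the sash plane.
- plate_grip (a point): Point on the stage plate's pull: an upright black fin, 14 mm thick (x), 64 mm wide (y), its top 70 mm above the counter; this point is on its middle, 15 mm below its top. It moves with the plate. Pinch the fin across x from above.
- latch (a joint): Knob latch on top of the pillar, vertical axis. In rad: 0 locked (steel tongue along the cabinet's +y, over the sash's ear), 1.57 fully released (a quarter turn clockwise seen from above, tongue along +x). Friction 0.04 N m; stays where it is left. The tongue's top is 155 mm above the counter.
- latch_grip (a point): Grip point of the latch knob, on its axis, 178 mm above the counter: a red upright bar 46 mm long, 14 mm thick, from 158 to 192 mm above the counter. It turns with the knob: the bar's length is this point's x axis (the cabinet's x when locked). A 38 mm disc and the tongue lie below it.
- pad_red (a point): Centre of the red pad on the top of the stage plate (a 48 mm disc, the size of a jar's foot); axes of the cabinet. Pads stand 72 mm apart along y, from the left red, yellow, green, blue, each amid a square of steel stops 10 mm high, 6 mm thick (shared), 66 mm free between them each way. Moves with the plate; home, it lies 45 mm inside the sash plane.
- jar_red: Squat glass spice jar with a red twist cap, 48 mm diameter (cap 49 mm), 56 mm tall, about 120 g, loose, upright on the counter at the start. Origin in the centre of its underside, z up through the cap. May be absent.
- pad_yellow (a point): Centre of the yellow pad on the top of the stage plate (a 48 mm disc, the size of a jar's foot); axes of the cabinet. Pads stand 72 mm apart along y, from the left red, yellow, green, blue, each amid a square of steel stops 10 mm high, 6 mm thick (shared), 66 mm free between them each way. Moves with the plate; home, it lies 45 mm inside the sash plane.
- jar_yellow: Squat glass spice jar with a yellow twist cap, 48 mm diameter (cap 49 mm), 56 mm tall, about 120 g, loose, upright on the counter at the start. Origin in the centre of its underside, z up through the cap. May be absent.
- pad_green (a point): Centre of the green pad on the top of the stage plate (a 48 mm disc, the size of a jar's foot); axes of the cabinet. Pads stand 72 mm apart along y, from the left red, yellow, green, blue, each amid a square of steel stops 10 mm high, 6 mm thick (shared), 66 mm free between them each way. Moves with the plate; home, it lies 45 mm inside the sash plane.
- jar_green: Squat glass spice jar with a green twist cap, 48 mm diameter (cap 49 mm), 56 mm tall, about 120 g, loose, upright on the counter at the start. Origin in the centre of its underside, z up through the cap. May be absent.
- pad_blue (a point): Centre of the blue pad on the top of the stage plate (a 48 mm disc, the size of a jar's foot); axes of the cabinet. Pads stand 72 mm apart along y, from the left red, yellow, green, blue, each amid a square of steel stops 10 mm high, 6 mm thick (shared), 66 mm free between them each way. Moves with the plate; home, it lies 45 mm inside the sash plane.
- jar_blue: Squat glass spice jar with a blue twist cap, 48 mm diameter (cap 49 mm), 56 mm tall, about 120 g, loose, upright on the counter at the start. Origin in the centre of its underside, z up through the cap. May be absent.
- pot_lid: Bystander, to be left where it is: steel pot lid, 156 mm across, 44 mm high with its knob. Origin on its underside, at the centre (ladle: on the handle; strainer: under the bowl).
- ladle: Bystander, to be left where it is: wooden ladle lying flat, 260 mm long, its bowl 68 mm across and 75 mm from the origin along its +x, the handle reaching 150 mm along -x. Origin on its underside, at the centre (ladle: on the handle; strainer: under the bowl).
- strainer: Bystander, to be left where it is: yellow plastic strainer, 110 mm bowl, 45 mm high, with a 110 mm handle along its -x from the rim. Origin on its underside, at the centre (ladle: on the handle; strainer: under the bowl).
- cup: Bystander, to be left where it is: aluminium cup, 72 mm across, 80 mm tall. Origin on its underside, at the centre (ladle: on the handle; strainer: under the bowl).
- tall_bottle: Bystander, to be left where it is: tall amber spice bottle with black cap, 52 mm across, 130 mm tall. Origin on its underside, at the centre (ladle: on the handle; strainer: under the bowl).
- pepper_mill: Bystander, to be left where it is: wooden pepper mill, 58 mm across, 165 mm tall. Origin on its underside, at the centre (ladle: on the handle; strainer: under the bowl).
- tin: Bystander, to be left where it is: green tin, 74 mm across, 100 mm tall. Origin on its underside, at the centre (ladle: on the handle; strainer: under the bowl).
Things that resemble listed ones, but are neither listed nor needed, are in the scene too. What is shaped like the jar_blue but pink is not meant.

How it is judged:
By the outcome, as a careful person would: the job done as asked, in the order asked, and still so for the second after the job is handed in, with the robot touching nothing.
Of jar_red, jar_yellow, jar_green, jar_blue only 2 to 4 are there at a start; the rules pass over those that are not, and their reading is None.
At some moment in a run one of jar_red, jar_yellow, jar_green, jar_blue may be knocked a few centimetres aside while the robot is not near it.
Once in a run the grip may slacken for a moment while it holds something.
It also fails if it takes over 210 s, if anything falls off the work surface, if the arm or the gripper's body presses on something with over 40 N, if the wrist force passes 120 N, or if a joint passes its speed limit or range.

### The arm

A 6-joint arm with a two-finger parallel gripper is mounted at the origin on the work surface. World frame = base frame: x ahead of the robot, y to its left, z up, the work surface at z = 0. Lengths are in m, angles in rad, forces in N, time in s.
With the tool pointing down it reaches from about 0.325 to 0.9 m from the base axis. Payload 6.1 kg.
Tool frame: the origin (TCP) lies between the finger pads; the fingertips stand 14 mm ahead of it and the grasp point (between the pads) lies 5 mm behind it; x points along the fingers, y is the direction in which the jaws open and shut, and the axes are right-handed (so a half turn about x gives the same grasp; the last joint's range is limited). The gripper opens to 85 mm and grips with 20 to 120 N. Pads are 22 mm wide; open, the fingers measure 114 mm over their backs; the gripper's body (76 mm by 85 mm) begins 54 mm behind the grasp point. The pads swing forward as they close: fully open they stand 13 mm farther back than shut.
Start: joints at [1.094, 0.22, 1.526, -0, 1.395, -0.126], TCP at [0.215, 0.587, 0.245] pointing down, gripper open.
Joint ranges: [-2.98, 2.98], [-0.91, 2.08], [0.09, 2.57], [-1.24, 4.39], [0.2, 2.65], [-2.68, 2.68]. Speed limits (rad/s): [2.57, 2.57, 3.01, 3.14, 3.14, 3.14].

### API

Orientations are given as a unit quaternion [x, y, z, w].
In Python, from bench import robot gives the robot as it stands.
- The arm moves only by the tool send_rows, never from a script. Its argument "moves" is one flat list of numbers, 7 for each row, row after row: the shift along the tool's x, y, z scaled (see below), then the turn, a rotation vector about the tool's x, y, z scaled (see below), then the opening in per cent of the stroke, from 0 (shut) to 100 (fully open). In form: [dx, dy, dz, wx, wy, wz, fingers, dx, dy, dz, wx, wy, wz, fingers, ...]. A call has 1 to 12 rows; each row is the pose to reach, as a shift and turn from the pose measured when the call began, along the tool's axes at that moment; what a row does not reach only later rows make up. The controller multiplies each number of a shift by 0.3 m and each number of a turn by 1.5 rad. A row lasts 1/12 s, in which the tool goes at most 41.7 mm and 7.16 degrees, less where a joint would pass 70% of its speed; a pose out of reach is approached as far as the arm can. A call with a number of a shift or a turn outside -1 to 1 is refused whole. A call with a gripper value outside its range is refused whole. The fingers move at their own pace and stop on an object; "newtons" is the grip in N (left out, the last holds). Time passes only in rows, so rows that repeat a pose let the fingers close. It gives the time, the measured TCP pose, the force and the opening at its end, in the units of the state.
- robot.sense(): the state, without advancing time (a new reading comes with each control period).
- robot.snapshot(name): name is "scene" or "top"; returns the picture (480x640x3 uint8, red, green, blue); there is no depth.
- robot.camera_params(name): a dict with "fx", "fy", "cx", "cy" (pixels), "D" ([k1, k2, p1, p2, k3] as OpenCV has them; the pictures are not rectified), "camera_from_world" (4x4, takes a point from world to camera coordinates). Camera axes: x right, y down, z forward; pixel columns grow to the right and rows downward; lengths in m; the calibration is good to about 2 mm. A picture is of the moment at which its call begins. camera_params takes no time and is no camera call.
- robot.sign_off(): hands the job in, once; it reports no verdict.
The state is a dict: "time": time; "q": joint angles; "dq": joint speeds; "effort": joint torques, N m; "position": TCP position; "orientation": TCP orientation; "force": force on the tool from outside, world axes, zero at the start; "wrist_torque": the same for the moment, N m; "grip_width": opening from 0.0 (shut) to 1.0 (fully open).
Only numpy, scipy, OpenCV 4.12 (cv2) and the standard library are available. Lean on these libraries where they do the work, as an engineer would, in place of code of your own. Each camera call takes 0.05 s, during which the arm holds its last target.

## Working session

There is one attempt and no reset: what is moved stays moved. The work goes in short steps, Python scripts to look and compute and a tool call to move; the robot and the scene stay as the last step left them, time stands still between calls to the robot, and variables do not carry over. Pictures are saved under pics/ and viewed, and the job is handed in when it is done.

Besides the shell and the picture viewer there is one more tool, called as name(argument=value, ...), one argument or row to a line, values as JSON. send_rows: Moves the arm, as the interface text tells. Its arguments: {"type":"object","properties":{"moves":{"type":"array"},"newtons":{"type":"number"}},"required":["moves"]}

```bash
ls; mkdir -p pics; python3 - <<'E'
from bench import robot
import cv2
for n in("scene","top"):
    im=robot.snapshot(n); cv2.imwrite(f"pics/{n}0.png",im[:,:,::-1]); p=robot.camera_params(n); print(n,p)
print(robot.sense())
E
```

```text
pics
scene {'fx': 583.8468242163232, 'fy': 583.8468242163232, 'cx': 316.1328111063568, 'cy': 241.86980197062402, 'D': array([-0.04952299,  0.        ,  0.        ,  0.        ,  0.        ]), 'camera_from_world': array([[-0.71153518,  0.70249094,  0.01497177,  0.38257391],
       [ 0.58232432,  0.60147768, -0.54692136, -0.23666746],
       [-0.39321249, -0.38043537, -0.8370501 ,  1.73236753],
       [ 0.        ,  0.        ,  0.        ,  1.        ]])}
top {'fx': 539.000738937612, 'fy': 539.000738937612, 'cx': 322.71624019032987, 'cy': 226.04093511326718, 'D': array([-0.01479108,  0.        ,  0.        ,  0.        ,  0.        ]), 'camera_from_world': array([[-2.32631892e-02, -9.99727653e-01, -1.85562927e-03,
         4.94650041e-03],
       [-9.95823164e-01,  2.33361752e-02, -8.82703154e-02,
         5.31308344e-01],
       [ 8.82895786e-02, -2.05570440e-04, -9.96094829e-01,
         1.39320102e+00],
       [ 0.00000000e+00,  0.00000000e+00,  0.00000000e+00,
         1.00000000e+00]])}
{'time': 0.1, 'q': array([ 1.09389359e+00,  2.21138116e-01,  1.52750454e+00, -2.65667993e-05,
        1.39470528e+00, -1.26100187e-01]), 'dq': array([-2.26910115e-04, -5.41187273e-04, -3.64862378e-03, -1.29473392e-04,
       -1.27726126e-03, -2.64120647e-05]), 'effort': array([ 9.61819132e-04, -4.98245645e+01, -3.90546083e+01, -2.71024610e-04,
        5.81830682e-03,  2.45610742e-06]), 'position': array([0.21455101, 0.58646146, 0.24431014]), 'orientation': array([ 0.12279543,  0.69643283, -0.12398611,  0.69608192]), 'force': array([ 0.1295107 , -0.30825704, -0.03857475]), 'wrist_torque': array([-0.01756722, -0.02781863, -0.01068734]), 'grip_width': 1.0003883615534561}
```

View pics/scene0.png

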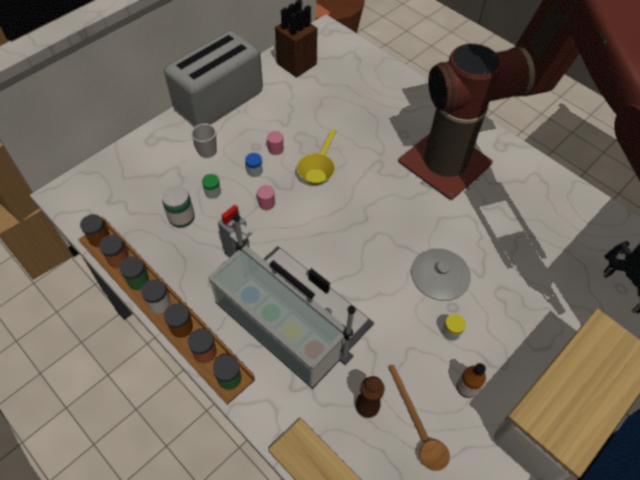

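View pics/top0.png

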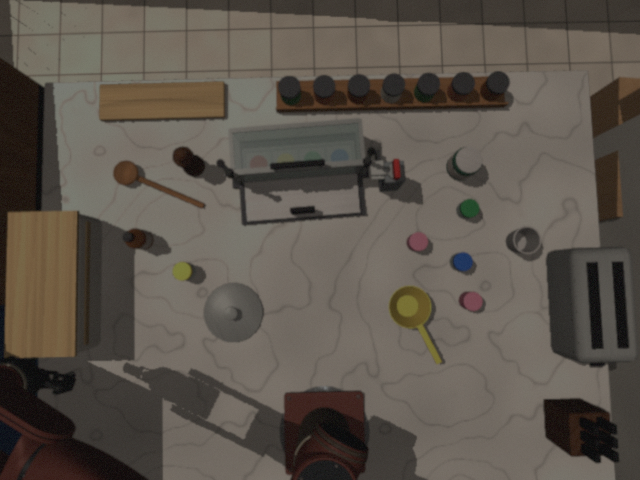

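Seen: yellow jar top (182,271), green (470,209), blue (462,262) and two pink decoys (419,242), (472,301). No red cap. The cabinet is at top (300,165), the latch at (397,170).

```bash
cat > h.py <<'E'
import numpy as np,cv2
from bench import robot
def P(n):
    p=robot.camera_params(n);K=np.array([[p['fx'],0,p['cx']],[0,p['fy'],p['cy']],[0,0,1]]);return K,np.array(p['D']),np.array(p['camera_from_world'])
def ray(n,uv):
    K,D,T=P(n);q=cv2.undistortPoints(np.array([[uv]],float),K,D)[0,0]
    R=T[:3,:3];return -R.T@T[:3,3],R.T@np.array([q[0],q[1],1])
def onz(n,uv,z):
    o,d=ray(n,uv);return (o+d*(z-o[2])/d[2]).round(4)
def tri(a,b):
    o1,d1=ray('scene',a);o2,d2=ray('top',b);d1/=np.linalg.norm(d1);d2/=np.linalg.norm(d2)
    A=np.array([d1,-d2]).T;s=np.linalg.lstsq(A,o2-o1,rcond=None)[0]
    p,q=o1+s[0]*d1,o2+s[1]*d2;return ((p+q)/2).round(4),np.linalg.norm(p-q).round(4)
def proj(n,X):
    K,D,T=P(n);return cv2.projectPoints(np.array(X,float).reshape(-1,3),cv2.Rodrigues(T[:3,:3])[0],T[:3,3],K,D)[0].reshape(-1,2).round(1)
def snap(n,f):
    im=robot.snapshot(n)[:,:,::-1].copy();cv2.imwrite(f"pics/{f}.png",im);return im
def crop(im,x0,y0,x1,y1,f,k=4):
    cv2.imwrite(f"pics/{f}.png",cv2.resize(im[y0:y1,x0:x1],None,fx=k,fy=k,interpolation=cv2.INTER_CUBIC))
HUE={'red':((0,4),(176,180)),'yellow':((25,34),),'green':((50,85),),'blue':((105,125),),'pink':((160,176),)}
def blobs(im,c,mina=40,smin=110):
    h=cv2.cvtColor(im,cv2.COLOR_BGR2HSV);m=np.zeros(im.shape[:2],np.uint8)
    for a,b in HUE[c]: m|=cv2.inRange(h,(a,smin,50),(b,255,255))
    n,l,s,ce=cv2.connectedComponentsWithStats(m)
    return [(s[i][:5].tolist(),ce[i].round(1).tolist()) for i in range(1,n) if s[i,4]>=mina]
E
python3 - <<'E'
from h import *
for n in('scene','top'):
    im=cv2.imread(f'pics/{n}0.png')
    for c in HUE: print(n,c,[(b,(onz(n,b[1],.056)[:2]).tolist()) for b in blobs(im,c)])
im=cv2.imread('pics/top0.png');crop(im,210,110,420,240,'t1',3.8)
im=cv2.imread('pics/scene0.png');crop(im,200,195,380,385,'s1',3.1)
E
```

```text
scene red [(([623, 69, 12, 18, 50], [628.2, 78.3]), [-0.681, 0.2154]), (([631, 84, 9, 15, 46], [635.8, 91.0]), [-0.6439, 0.2627]), (([458, 88, 18, 16, 78], [466.0, 96.2]), [-0.2173, -0.1005]), (([466, 102, 12, 16, 57], [471.3, 110.0]), [-0.1802, -0.0522]), (([422, 170, 11, 11, 44], [427.8, 174.7]), [0.1169, 0.0182]), (([222, 205, 16, 20, 175], [229.4, 214.1]), [0.6034, -0.2624])]
scene yellow [(([297, 129, 39, 55, 1001], [316.7, 164.4]), [0.3151, -0.2243]), (([445, 314, 21, 21, 317], [455.0, 323.4]), [0.4253, 0.355])]
scene green [(([203, 175, 16, 15, 188], [210.2, 181.6]), [0.5703, -0.3842]), (([166, 200, 23, 12, 79], [178.2, 207.9]), [0.6886, -0.3734]), (([128, 275, 18, 14, 130], [136.8, 282.4]), [0.901, -0.2619]), (([219, 377, 21, 12, 106], [230.6, 383.6]), [0.9014, 0.0962])]
scene blue [(([246, 153, 15, 15, 190], [253.1, 160.2]), [0.434, -0.3605])]
scene pink [(([269, 142, 13, 12, 109], [275.0, 147.0]), [0.3555, -0.3545]), (([259, 197, 14, 12, 102], [265.9, 202.3]), [0.5076, -0.2242])]
top red [(([393, 159, 8, 20, 131], [396.3, 168.7]), [0.6731, -0.2017]), (([304, 393, 47, 20, 26
[... 192 characters left out ...]
.5, 412.5]), [0.0594, -0.0809]), (([23, 456, 37, 24, 255], [41.4, 469.7]), [-0.0637, 0.7065]), (([8, 458, 13, 11, 43], [15.0, 463.0]), [-0.0465, 0.7732]), (([0, 463, 18, 17, 104], [8.5, 473.2]), [-0.0709, 0.7891]), (([54, 464, 10, 11, 40], [59.0, 468.6]), [-0.0618, 0.6624]), (([63, 469, 12, 11, 46], [68.5, 474.6]), [-0.0766, 0.6384])]
top yellow [(([173, 263, 19, 17, 262], [182.2, 270.9]), [0.4219, 0.3539]), (([396, 295, 22, 22, 381], [406.8, 305.7]), [0.3207, -0.2159]), (([416, 303, 25, 61, 274], [428.4, 339.8]), [0.2341, -0.2673])]
top green [(([461, 200, 18, 17, 233], [469.2, 208.2]), [0.5657, -0.3859])]
top blue [(([453, 253, 19, 18, 267], [462.2, 261.5]), [0.4291, -0.3615])]
top pink []
```

View pics/t1.png

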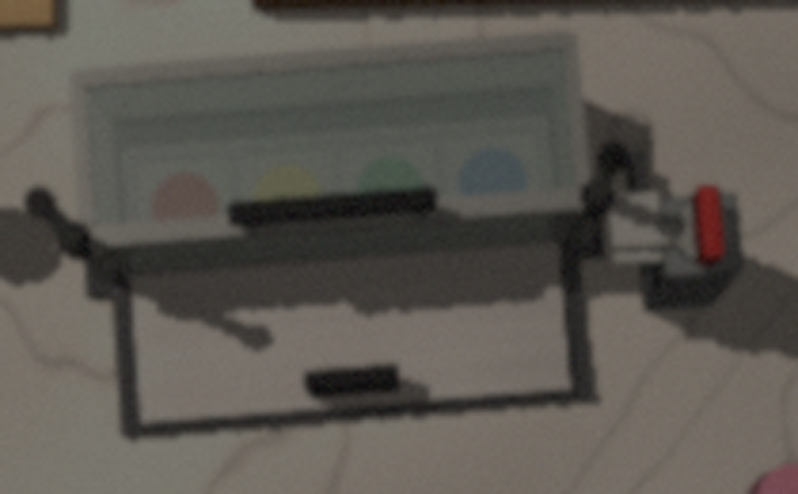

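View pics/s1.png

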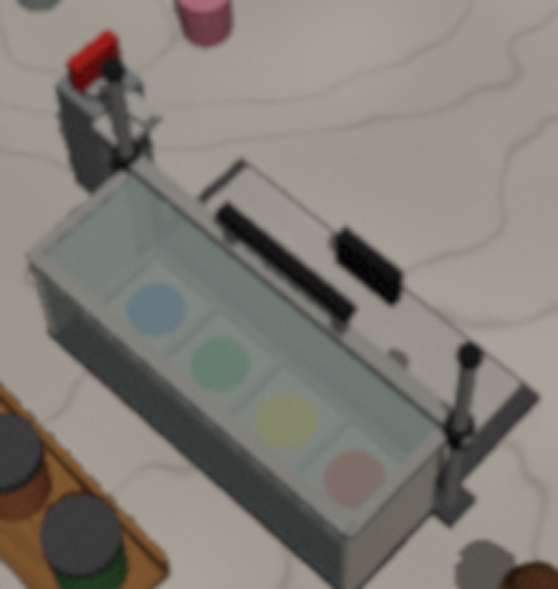

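```bash
cat > est.py <<'E'
from h import *
S=lambda x,y:(200+x/3.1,195+y/3.1)
T=lambda x,y:(210+x/3.8,110+y/3.8)
pads=[onz('scene',S(*p),.023) for p in((355,478),(286,419),(220,364),(156,309))]
print('pads',pads)
d=pads[0]-pads[3];print('yaw from pads',np.arctan2(-d[0],d[1]),np.linalg.norm(d))
hs=[onz('scene',S(*p),.183) for p in((227,213),(347,309))];ht=[onz('top',T(*p),.183) for p in((231,212),(436,197))]
print('handle',hs,ht);
for a in(hs,ht):
    d=a[0]-a[1];print(np.linalg.norm(d),np.arctan2(-d[0],d[1]) ,(a[0]+a[1])/2)
print('fin scene',onz('scene',S(369,258),.070),onz('top',T(352,376),.070))
print('knob top',onz('top',T(709,222),.19),'scene',onz('scene',S(94,57),.19), 'tri',tri(S(94,60),T(709,224)))
print('rodtops scene',onz('scene',S(112,69),.258),onz('scene',S(469,354),.258),'top',onz('top',T(612,156),.258),onz('top',T(40,200),.258))
E
python3 est.py
```

```text
pads [array([0.7   , 0.1584, 0.023 ]), array([0.704 , 0.0861, 0.023 ]), array([0.7088, 0.0154, 0.023 ]), array([ 0.7128, -0.0567,  0.023 ])]
yaw from pads 0.05943711433943218 0.2154805095594495
handle [array([ 0.6705, -0.0073,  0.183 ]), array([0.663, 0.11 , 0.183])] [array([0.6625, 0.1116, 0.183 ]), array([ 0.6689, -0.0157,  0.183 ])]
0.11753952526703518 -3.0777409517230416 [0.66675 0.05135 0.183  ]
0.1274607782810069 0.05023264739975639 [0.6657  0.04795 0.183  ]
fin scene [0.576  0.0474 0.07  ] [0.5721 0.0427 0.07  ]
knob top [ 0.6478 -0.1834  0.19  ] scene [ 0.6524 -0.1778  0.19  ] tri (array([ 0.649 , -0.185 ,  0.1758]), np.float64(0.001))
rodtops scene [ 0.6765 -0.1178  0.258 ] [0.6577 0.2169 0.258 ] top [ 0.675  -0.1186  0.258 ] [0.6569 0.2158 0.258 ]
```

```bash
cat > mv.py <<'E'
from h import *
from scipy.spatial.transform import Rotation as Ro
O=np.array([0.665,0.0485]);PSI=0.056
def cab(x,y): return O+np.array([x*np.cos(PSI)-y*np.sin(PSI),x*np.sin(PSI)+y*np.cos(PSI)])
def st():
    s=robot.sense();R=Ro.from_quat(s['orientation']).as_matrix()
    print('t',s['time'].__round__(2),'p',s['position'].round(4),'yaz',round(np.arctan2(R[1,1],R[0,1]),3),'F',s['force'].round(1),'g',round(s['grip_width'],3),'q',s['q'].round(2));return s,R
def go(x,y,z,az,quiet=False):
    """az: azimuth of tool y, tool x down -> numbers of row"""
    s,R=st()
    Y=np.array([np.cos(az),np.sin(az),0]);X=np.array([0,0,-1.]);G=np.array([X,Y,np.cross(X,Y)]).T
    d=R.T@(np.array([x,y,z])-s['position'])/.3;w=Ro.from_matrix(R.T@G).as_rotvec()/1.5
    q1=np.arctan2(y,x);print('row',d.round(3).tolist(),w.round(3).tolist(),'dist',round(.3*np.linalg.norm(d),3))
E
python3 - <<'E'
from mv import *
k=cab(-.030,-.232);print(k,cab(0,0),cab(-.091,0))
go(k[0],k[1],.26,PSI+np.pi/2); go(k[0],k[1],.26,PSI-np.pi/2)
E
```

```text
[ 0.64803224 -0.18481544] [0.665  0.0485] [0.57414265 0.04340666]
t 0.1 p [0.2146 0.5865 0.2443] yaz 1.22 F [ 0.1 -0.3 -0. ] g 1.0 q [ 1.09  0.22  1.53 -0.    1.39 -0.13]
row [-0.049, -1.918, 2.24] [-0.271, -0.0, 0.001] dist 0.885
t 0.1 p [0.2146 0.5865 0.2443] yaz 1.22 F [ 0.1 -0.3 -0. ] g 1.0 q [ 1.09  0.22  1.53 -0.    1.39 -0.13]
row [-0.049, -1.918, 2.24] [1.823, 0.002, 0.001] dist 0.885
```

send_rows(
  moves=[-0.3, -0.86, 1.0, -0.12, 0, 0, 50, -0.3, -0.86, 1.0, -0.12, 0, 0, 50, -0.3, -0.86, 1.0, -0.12, 0, 0, 50, -0.3, -0.86, 1.0, -0.12, 0, 0, 50, -0.3, -0.86, 1.0, -0.12, 0, 0, 50, -0.3, -0.86, 1.0, -0.12, 0, 0, 50, -0.3, -0.86, 1.0, -0.12, 0, 0, 50, -0.3, -0.86, 1.0, -0.12, 0, 0, 50, -0.3, -0.86, 1.0, -0.12, 0, 0, 50, -0.3, -0.86, 1.0, -0.12, 0, 0, 50, -0.3, -0.86, 1.0, -0.12, 0, 0, 50, -0.3, -0.86, 1.0, -0.12, 0, 0, 50],
)

```text
time: 1.1
position: [0.4084, 0.24, 0.3348]
orientation: [0.061, 0.705, -0.062, 0.704]
force: [-0.6, 0.4, -1.2]
grip_width: 0.501
```

```bash
python3 - <<'E'
from mv import *
im=snap('top','t2');snap('scene','s2')
k=cab(-.030,-.232)
go(k[0],k[1],.33,PSI+np.pi/2)
E
```

```text
t 1.2 p [0.4072 0.2416 0.3341] yaz 1.4 F [ 0.1  1.1 -0.9] g 0.499 q [ 0.37 -0.19  1.78 -0.    1.56 -1.03]
row [0.014, -1.264, 1.033] [-0.151, -0.001, 0.001] dist 0.49
```

View pics/t2.png

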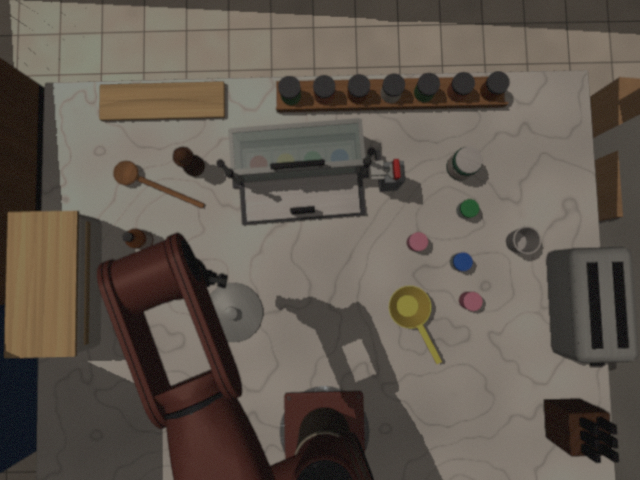

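View pics/s2.png

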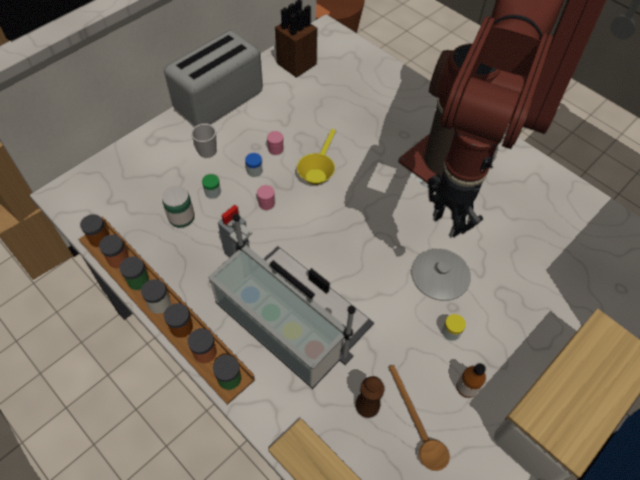

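The arm has left the area it first covered, and no red cap shows in either view, so red is absent. Yellow, green and blue are unchanged. On to the latch.

send_rows(
  moves=[0, -0.9, 0.73, -0.11, 0, 0, 50, 0, -0.9, 0.73, -0.11, 0, 0, 50, 0, -0.9, 0.73, -0.11, 0, 0, 50, 0, -0.9, 0.73, -0.11, 0, 0, 50, 0, -0.9, 0.73, -0.11, 0, 0, 50, 0, -0.9, 0.73, -0.11, 0, 0, 50, 0, -0.9, 0.73, -0.11, 0, 0, 50, 0, -0.9, 0.73, -0.11, 0, 0, 50, 0, -0.9, 0.73, -0.11, 0, 0, 50, 0, -0.9, 0.73, -0.11, 0, 0, 50],
)

```text
time: 2.03
position: [0.5782, -0.0638, 0.3323]
orientation: [0.002, 0.709, -0.003, 0.706]
force: [0.0, 0.2, -0.2]
grip_width: 0.501
```

```bash
python3 - <<'E'
from mv import *
k=cab(-.030,-.232)
go(k[0],k[1],.26,PSI+np.pi/2)
E
```

```text
t 2.03 p [ 0.5782 -0.0638  0.3323] yaz 1.563 F [ 0.   0.2 -0.2] g 0.501 q [-0.24  0.08  1.52 -0.    1.54 -1.81]
row [0.241, -0.401, 0.237] [-0.043, -0.003, 0.001] dist 0.157
```

send_rows(
  moves=[0, -0.4, 0.237, -0.043, 0, 0, 50, 0, -0.4, 0.237, -0.043, 0, 0, 50, 0, -0.4, 0.237, -0.043, 0, 0, 50, 0, -0.4, 0.237, -0.043, 0, 0, 50, 0.2, -0.4, 0.237, -0.043, 0, 0, 50, 0.24, -0.4, 0.237, -0.043, 0, 0, 50, 0.24, -0.4, 0.237, -0.043, 0, 0, 50, 0.24, -0.4, 0.237, -0.043, 0, 0, 50],
)

```text
time: 2.7
position: [0.6469, -0.1816, 0.2574]
orientation: [-0.02, 0.71, 0.021, 0.703]
force: [-0.6, 0.5, 1.1]
grip_width: 0.502
```

```bash
python3 - <<'E'
from mv import *
k=cab(-.030,-.232)
im=snap('scene','s3');crop(im,190,150,320,250,'s3c',5)
im=snap('top','t3');crop(im,340,110,460,210,'t3c',5)
go(k[0],k[1],.179,PSI+np.pi/2)
E
```

```text
t 2.8 p [ 0.6491 -0.183   0.2626] yaz 1.63 F [ 0.3 -0.2  0.4] g 0.499 q [-0.39  0.33  1.36 -0.    1.45 -2.02]
row [0.279, -0.005, -0.004] [0.002, -0.001, 0.002] dist 0.084
```

View pics/s3c.png

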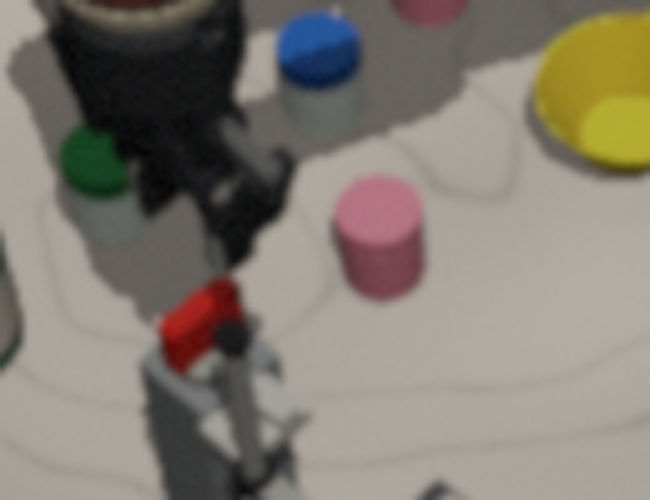

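View pics/t3c.png

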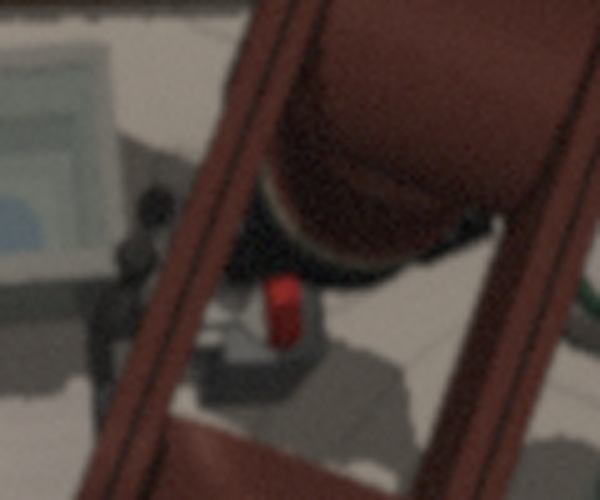

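The open fingers are above the red bar and lined up with it. Descend and grip.

send_rows(
  moves=[0.1, -0.005, -0.004, 0, 0, 0, 50, 0.2, -0.005, -0.004, 0, 0, 0, 50, 0.28, -0.005, -0.004, 0, 0, 0, 50, 0.28, -0.005, -0.004, 0, 0, 0, 50, 0.28, -0.005, -0.004, 0, 0, 0, 0, 0.28, -0.005, -0.004, 0, 0, 0, 0, 0.28, -0.005, -0.004, 0, 0, 0, 0, 0.28, -0.005, -0.004, 0, 0, 0, 0, 0.28, -0.005, -0.004, 0, 0, 0, 0, 0.28, -0.005, -0.004, 0, 0, 0, 0],
  newtons=40,
)

```text
time: 3.63
position: [0.6498, -0.1851, 0.1827]
orientation: [-0.022, 0.705, 0.019, 0.708]
force: [0.2, 1.5, 7.3]
grip_width: 0.155
```

```bash
python3 - <<'E'
from mv import *
st()
E
```

```text
t 3.63 p [ 0.6498 -0.1851  0.1827] yaz 1.63 F [0.2 1.5 7.3] g 0.155 q [-0.39  0.38  1.45 -0.    1.31 -2.02]
```

send_rows(
  moves=[0, 0, 0, 0.07, 0, 0, 0, 0, 0, 0, 0.15, 0, 0, 0, 0, 0, 0, 0.23, 0, 0, 0, 0, 0, 0, 0.31, 0, 0, 0, 0, 0, 0, 0.39, 0, 0, 0, 0, 0, 0, 0.47, 0, 0, 0, 0, 0, 0, 0.55, 0, 0, 0, 0, 0, 0, 0.63, 0, 0, 0, 0, 0, 0, 0.71, 0, 0, 0, 0, 0, 0, 0.79, 0, 0, 0, 0, 0, 0, 0.87, 0, 0, 0, 0, 0, 0, 0.95, 0, 0, 0],
)

```text
time: 4.63
position: [0.6499, -0.1848, 0.1828]
orientation: [0.448, 0.545, -0.448, 0.549]
force: [1.9, 1.3, -5.3]
grip_width: 0.154
```

```bash
python3 - <<'E'
from mv import *
s,R=st();print(s['wrist_torque']);k=cab(-.03,-.232);go(k[0],k[1],.183,PSI-.02)
E
```

```text
t 4.63 p [ 0.6499 -0.1848  0.1828] yaz 0.199 F [ 1.9  1.3 -5.3] g 0.154 q [-0.39  0.38  1.45 -0.    1.31 -0.59]
[0.14516737 0.00042485 0.08814855]
t 4.63 p [ 0.6499 -0.1848  0.1828] yaz 0.199 F [ 1.9  1.3 -5.3] g 0.154 q [-0.39  0.38  1.45 -0.    1.31 -0.59]
row [-0.001, -0.006, -0.001] [0.109, 0.003, -0.002] dist 0.002
```

send_rows(
  moves=[0, 0, 0, 0.06, 0, 0, 0, 0, 0, 0, 0.12, 0, 0, 0, 0, 0, 0, 0.12, 0, 0, 0, 0, 0, 0, 0.12, 0, 0, 0],
)

```text
time: 4.97
position: [0.65, -0.1847, 0.1828]
orientation: [0.494, 0.504, -0.494, 0.508]
force: [1.5, -0.9, -5.2]
grip_width: 0.157
```

```bash
python3 - <<'E'
from mv import *
s,R=st();print(s['wrist_torque'])
E
```

```text
t 4.97 p [ 0.65   -0.1847  0.1828] yaz 0.023 F [ 1.5 -0.9 -5.2] g 0.157 q [-0.39  0.38  1.45 -0.    1.31 -0.41]
[-0.02823244 -0.12031533  0.84597098]
```

Torque rises at the stop, so the latch is released. Open, go up, then over the handle.

send_rows(
  moves=[0, 0, 0, 0, 0, 0, 50, 0, 0, 0, 0, 0, 0, 50, 0, 0, 0, 0, 0, 0, 50, -0.12, 0, 0, 0, 0, 0, 50, -0.25, 0, 0, 0, 0, 0, 50, -0.38, 0, 0, 0, 0, 0, 50, -0.5, 0, 0, 0, 0, 0, 50, -0.5, 0, 0, 0, 0, 0, 50],
)

```text
time: 5.63
position: [0.6524, -0.1854, 0.3449]
orientation: [0.496, 0.498, -0.492, 0.513]
force: [-0.0, 0.1, 2.3]
grip_width: 0.501
```

```bash
sed -i 's/O=np.array(.*)/O=np.array([0.6665,0.0485])/;s/O=np.array(\[0.6665,0.0485\]);PSI.*/O=np.array([0.6665,0.0485]);PSI=0.056/' mv.py; head -3 mv.py; python3 - <<'E'
from mv import *
im=snap('scene','s4');crop(im,190,150,320,250,'s4c',5)
k=cab(0,0)
go(k[0],k[1],.33,PSI)
E
```

```text
from h import *
from scipy.spatial.transform import Rotation as Ro
O=np.array([0.6665,0.0485]);PSI=0.056
t 5.68 p [ 0.6516 -0.1851  0.3409] yaz 0.023 F [ 0.3 -0.2 -0.6] g 0.504 q [-0.39  0.29  1.26 -0.    1.57 -0.42]
row [0.03, 0.067, -0.778] [-0.022, 0.006, -0.01] dist 0.234
```

View pics/s4c.png

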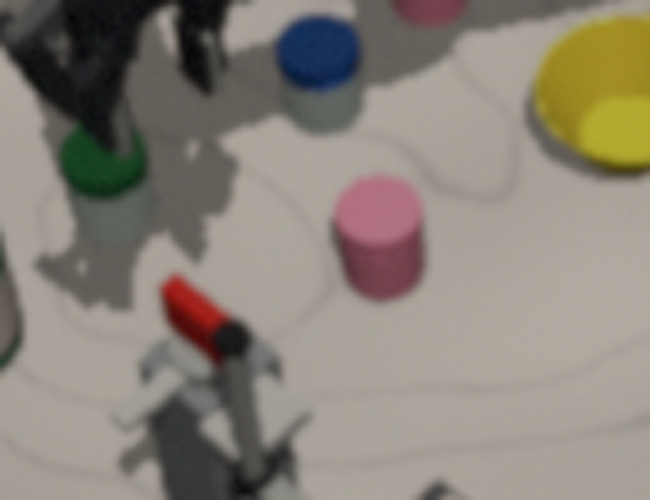

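The knob bar has turned a quarter and the tongue points into the cabinet side. Next is the handle.

send_rows(
  moves=[0.03, 0.067, -0.78, -0.022, 0.006, -0.01, 50, 0.03, 0.067, -0.78, -0.022, 0.006, -0.01, 50, 0.03, 0.067, -0.78, -0.022, 0.006, -0.01, 50, 0.03, 0.067, -0.78, -0.022, 0.006, -0.01, 50, 0.03, 0.067, -0.78, -0.022, 0.006, -0.01, 50, 0.03, 0.067, -0.78, -0.022, 0.006, -0.01, 50, 0.03, 0.067, -0.78, -0.022, 0.006, -0.01, 50, 0.03, 0.067, -0.78, -0.022, 0.006, -0.01, 50, 0.2, 0.067, -0.78, -0.022, 0.006, -0.01, 50, 0.25, 0.067, -0.78, -0.022, 0.006, -0.01, 50, 0.25, 0.067, -0.78, -0.022, 0.006, -0.01, 50],
)

```text
time: 6.6
position: [0.6641, 0.0471, 0.2563]
orientation: [0.483, 0.516, -0.489, 0.511]
force: [-1.9, 0.0, -2.7]
grip_width: 0.499
```

```bash
python3 - <<'E'
from mv import *
im=snap('scene','s5');crop(im,220,210,360,340,'s5c',5)
k=cab(0,0)
go(k[0],k[1],.181,PSI)
E
```

```text
t 6.65 p [0.6652 0.0471 0.2598] yaz 0.055 F [-0.4  1.   0.4] g 0.499 q [-0.05  0.32  1.38 -0.    1.45 -0.1 ]
row [0.262, 0.007, -0.004] [-0.001, -0.0, 0.005] dist 0.079
```

View pics/s5c.png

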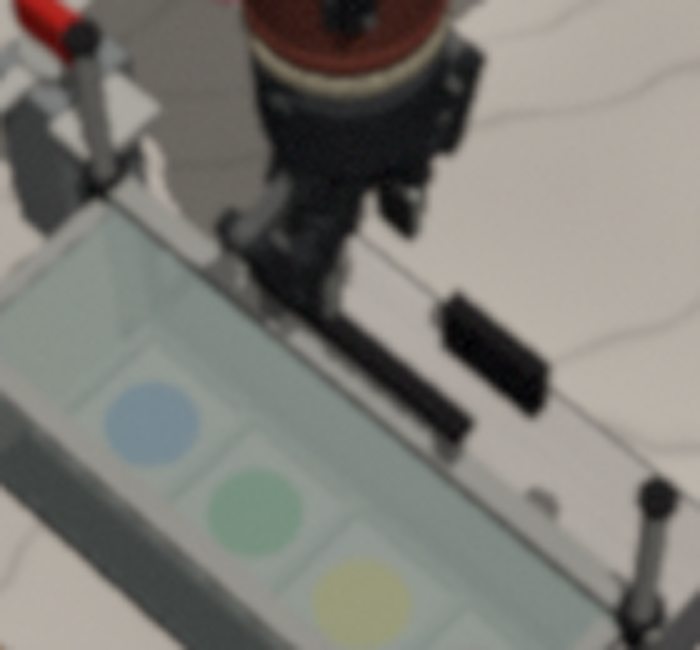

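send_rows(
  moves=[0.1, 0.005, -0.004, 0, 0, 0, 50, 0.2, 0.005, -0.004, 0, 0, 0, 50, 0.25, 0.005, -0.004, 0, 0, 0, 50, 0.25, 0.005, -0.004, 0, 0, 0, 50, 0.25, 0.005, -0.004, 0, 0, 0, 0, 0.25, 0.005, -0.004, 0, 0, 0, 0, 0.25, 0.005, -0.004, 0, 0, 0, 0, 0.25, 0.005, -0.004, 0, 0, 0, 0, 0.25, 0.005, -0.004, 0, 0, 0, 0, 0.25, 0.005, -0.004, 0, 0, 0, 0],
  newtons=70,
)

```text
time: 7.48
position: [0.6671, 0.0477, 0.1885]
orientation: [0.485, 0.514, -0.488, 0.513]
force: [-4.8, -1.5, 6.4]
grip_width: 0.136
```

```bash
python3 - <<'E'
from mv import *
st()
E
```

```text
t 7.48 p [0.6671 0.0477 0.1885] yaz 0.055 F [-4.8 -1.5  6.4] g 0.136 q [-0.05  0.37  1.45 -0.    1.32 -0.1 ]
```

The grip is a bit shallow (width 0.136). Reopen and go about 10 mm deeper.

send_rows(
  moves=[0, 0, 0, 0, 0, 0, 40, 0, 0, 0, 0, 0, 0, 40, 0.035, 0, 0, 0, 0, 0, 40, 0.035, 0, 0, 0, 0, 0, 40, 0.035, 0, 0, 0, 0, 0, 40, 0.035, 0, 0, 0, 0, 0, 0, 0.035, 0, 0, 0, 0, 0, 0, 0.035, 0, 0, 0, 0, 0, 0, 0.035, 0, 0, 0, 0, 0, 0, 0.035, 0, 0, 0, 0, 0, 0],
)

```text
time: 8.32
position: [0.667, 0.0478, 0.1779]
orientation: [0.485, 0.514, -0.488, 0.513]
force: [-0.6, 0.4, 0.2]
grip_width: 0.146
```

```bash
python3 - <<'E'
from mv import *
st()
E
```

```text
t 8.32 p [0.667  0.0478 0.1779] yaz 0.055 F [-0.6  0.4  0.2] g 0.146 q [-0.05  0.38  1.46 -0.    1.31 -0.1 ]
```

send_rows(
  moves=[-0.03, 0, 0, 0, 0, 0, 0, -0.06, 0, 0, 0, 0, 0, 0, -0.1, 0, 0, 0, 0, 0, 0, -0.14, 0, 0, 0, 0, 0, 0, -0.18, 0, 0, 0, 0, 0, 0, -0.22, 0, 0, 0, 0, 0, 0, -0.26, 0, 0, 0, 0, 0, 0, -0.29, 0, 0, 0, 0, 0, 0, -0.31, 0, 0, 0, 0, 0, 0, -0.32, 0, 0, 0, 0, 0, 0, -0.325, 0, 0, 0, 0, 0, 0, -0.325, 0, 0, 0, 0, 0, 0],
)

```text
time: 9.32
position: [0.6669, 0.0478, 0.273]
orientation: [0.484, 0.515, -0.488, 0.512]
force: [5.6, -1.9, -17.6]
grip_width: 0.147
```

```bash
python3 - <<'E'
from mv import *
st();im=snap('scene','s6');crop(im,180,150,380,390,'s6c',2.5)
st()
E
```

```text
t 9.32 p [0.6669 0.0478 0.273 ] yaz 0.054 F [  5.6  -1.9 -17.6] g 0.147 q [-0.05  0.31  1.36 -0.    1.47 -0.1 ]
t 9.37 p [0.6669 0.0478 0.273 ] yaz 0.054 F [  6.   -0.6 -19.8] g 0.146 q [-0.05  0.31  1.36 -0.    1.47 -0.1 ]
```

View pics/s6c.png

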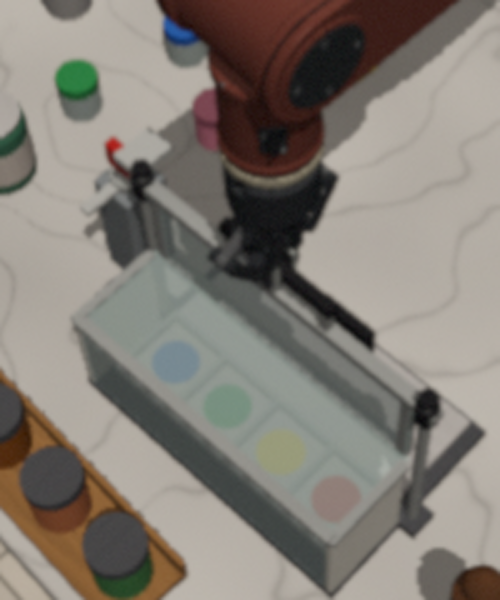

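Fully up: 95 mm travelled, and the force rises at the stop. Release and retreat upward.

send_rows(
  moves=[0, 0, 0, 0, 0, 0, 45, 0, 0, 0, 0, 0, 0, 45, 0, 0, 0, 0, 0, 0, 45, -0.1, 0, 0, 0, 0, 0, 45, -0.2, 0, 0, 0, 0, 0, 45, -0.2, 0, 0, 0, 0, 0, 45, -0.2, 0, 0, 0, 0, 0, 45],
)

```text
time: 9.95
position: [0.669, 0.048, 0.3389]
orientation: [0.486, 0.513, -0.486, 0.514]
force: [0.1, -1.0, -0.0]
grip_width: 0.448
```

```bash
python3 - <<'E'
from mv import *
go(.574,.044,.33,PSI)
E
```

```text
t 9.95 p [0.669  0.048  0.3389] yaz 0.055 F [ 0.1 -1.  -0. ] g 0.448 q [-0.05  0.29  1.27 -0.    1.58 -0.1 ]
row [0.029, -0.317, -0.004] [-0.001, 0.001, -0.001] dist 0.096
```

send_rows(
  moves=[0, -0.12, 0, 0, 0, 0, 50, 0, -0.24, 0, 0, 0, 0, 50, 0, -0.317, -0.004, 0, 0, 0, 50, 0, -0.317, -0.004, 0, 0, 0, 50, 0, -0.317, -0.004, 0, 0, 0, 50, 0.12, -0.317, -0.004, 0, 0, 0, 50, 0.24, -0.317, -0.004, 0, 0, 0, 50, 0.36, -0.317, -0.004, 0, 0, 0, 50, 0.48, -0.317, -0.004, 0, 0, 0, 50, 0.6, -0.317, -0.004, 0, 0, 0, 50, 0.68, -0.317, -0.004, 0, 0, 0, 50, 0.68, -0.317, -0.004, 0, 0, 0, 50],
)

```text
time: 10.95
position: [0.5706, 0.0437, 0.1279]
orientation: [0.484, 0.515, -0.489, 0.511]
force: [-1.0, -0.7, -0.8]
grip_width: 0.498
```

```bash
python3 - <<'E'
from mv import *
im=snap('scene','s7');crop(im,220,180,380,340,'s7c',4)
go(.574,.044,.053,PSI)
E
```

```text
t 11.0 p [0.5725 0.0437 0.1314] yaz 0.055 F [0.5 0.  0.1] g 0.498 q [-0.06  0.21  1.76 -0.    1.17 -0.11]
row [0.261, 0.006, -0.001] [-0.001, 0.001, 0.003] dist 0.078
```

View pics/s7c.png

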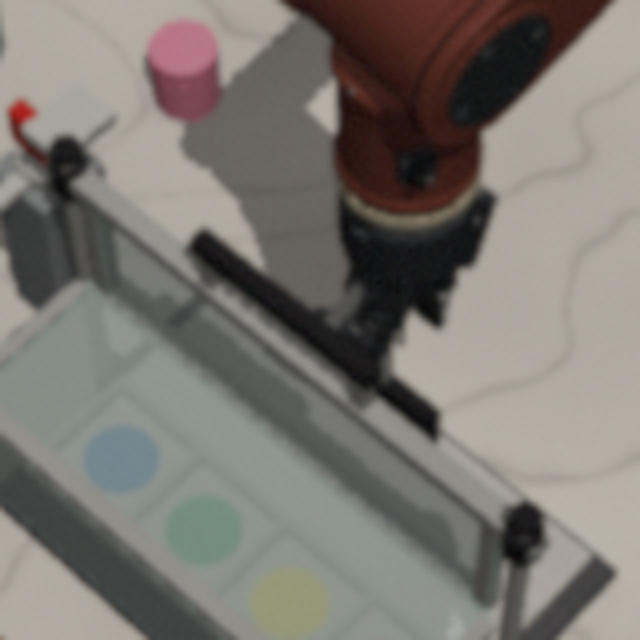

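The sash stays up and the gripper is above the fin, clear of the handle. Descend and grip.

send_rows(
  moves=[0.1, 0.006, 0, 0, 0, 0, 50, 0.2, 0.006, 0, 0, 0, 0, 50, 0.26, 0.006, 0, 0, 0, 0, 50, 0.26, 0.006, 0, 0, 0, 0, 50, 0.26, 0.006, 0, 0, 0, 0, 50, 0.26, 0.006, 0, 0, 0, 0, 0, 0.26, 0.006, 0, 0, 0, 0, 0, 0.26, 0.006, 0, 0, 0, 0, 0, 0.26, 0.006, 0, 0, 0, 0, 0, 0.26, 0.006, 0, 0, 0, 0, 0],
  newtons=50,
)

```text
time: 11.83
position: [0.576, 0.0436, 0.0562]
orientation: [0.486, 0.513, -0.487, 0.514]
force: [-1.3, -0.1, 6.9]
grip_width: 0.156
```

```bash
python3 - <<'E'
from mv import *
st()
E
```

```text
t 11.83 p [0.576  0.0436 0.0562] yaz 0.055 F [-1.3 -0.1  6.9] g 0.156 q [-0.06  0.32  1.79 -0.    1.03 -0.11]
```

send_rows(
  moves=[0, -0.03, 0, 0, 0, 0, 0, 0, -0.07, 0, 0, 0, 0, 0, 0, -0.12, 0, 0, 0, 0, 0, 0, -0.17, 0, 0, 0, 0, 0, 0, -0.22, 0, 0, 0, 0, 0, 0, -0.27, 0, 0, 0, 0, 0, 0, -0.32, 0, 0, 0, 0, 0, 0, -0.37, 0, 0, 0, 0, 0, 0, -0.41, 0, 0, 0, 0, 0, 0, -0.44, 0, 0, 0, 0, 0, 0, -0.46, 0, 0, 0, 0, 0, 0, -0.46, 0, 0, 0, 0, 0],
)

```text
time: 12.83
position: [0.4422, 0.036, 0.0564]
orientation: [0.489, 0.51, -0.484, 0.517]
force: [25.5, 1.1, -35.1]
grip_width: 0.149
```

```bash
python3 - <<'E'
from mv import *
st()
E
```

```text
t 12.83 p [0.4422 0.036  0.0564] yaz 0.054 F [ 25.5   1.1 -35.1] g 0.149 q [-0.1   0.01  2.14 -0.    0.97 -0.15]
```

At the stop. Release and lift up.

send_rows(
  moves=[0, 0, 0, 0, 0, 0, 50, 0, 0, 0, 0, 0, 0, 50, 0, 0, 0, 0, 0, 0, 50, 0, 0, 0, 0, 0, 0, 50, -0.13, 0, 0, 0, 0, 0, 80, -0.26, 0, 0, 0, 0, 0, 80, -0.4, 0, 0, 0, 0, 0, 80, -0.55, 0, 0, 0, 0, 0, 80, -0.7, 0, 0, 0, 0, 0, 80, -0.7, 0, 0, 0, 0, 0, 80],
)

```text
time: 13.67
position: [0.4429, 0.0361, 0.2752]
orientation: [0.492, 0.506, -0.481, 0.52]
force: [0.9, 0.5, 0.6]
grip_width: 0.798
```

```bash
python3 - <<'E'
from mv import *
im=snap('scene','s8');t=snap('top','t8')
for n,i in(('scene',im),('top',t)):
    for c in('red','yellow','green','blue'): print(n,c,[(b,onz(n,b[1],.056)[:2].tolist()) for b in blobs(i,c,30,80)])
st()
E
```

```text
scene red [(([521, 0, 18, 10, 72], [529.4, 3.9]), [-0.7774, -0.2346]), (([515, 0, 93, 145, 1229], [558.9, 68.8]), [-0.5484, 0.0319]), (([485, 3, 39, 33, 226], [506.1, 20.6]), [-0.6311, -0.2359]), (([426, 6, 10, 10, 32], [430.0, 11.0]), [-0.4749, -0.4535]), (([563, 7, 12, 25, 77], [568.4, 18.4]), [-0.8104, -0.0909]), (([368, 13, 56, 54, 856], [399.7, 40.9]), [-0.2698, -0.4187]), (([541, 20, 23, 37, 181], [551.9, 40.4]), [-0.6583, -0.0643]), (([399, 27, 86, 83, 1334], [442.5, 68.7]), [-0.2648, -0.2315]), (([341, 56, 14, 28, 111], [346.7, 68.5]), [-0.0391, -0.4453]), (([535, 58, 14, 14, 67], [540.7, 63.5]), [-0.5258, -0.0243]), (([482, 65, 18, 14, 43], [490.2, 72.7]), [-0.3637, -0.1129]), (([530, 69, 12, 16, 64], [535.0, 76.3]), [-0.4578, -0.0023]), (([362, 72, 18, 30, 162], [370.2, 87.4]), [-0.0285, -0.3333]), (([347, 76, 14, 11, 49], [353.6, 80.1]), [-0.0152, -0.3923]), (([471, 77, 13, 16, 64], [477.9, 85.0]), [-0.2866, -0.1055]), (([502, 82, 31, 43, 244], [517.3, 101.9]), [-0.315, 0.0257]), (([379, 87, 21, 36, 163], [386.4, 102.6]), [-0.0144, -0.2531]), (([469, 91, 20, 15, 81], [477.
[... 3269 characters left out ...]
9, 25, 20, 129], [301.5, 468.2]), [-0.0724, 0.0591]), (([277, 462, 10, 10, 32], [280.9, 466.6]), [-0.0674, 0.1101])]
top yellow [(([280, 202, 18, 18, 255], [288.8, 210.4]), [0.5709, 0.0789]), (([173, 262, 20, 19, 297], [182.1, 270.8]), [0.4221, 0.3541]), (([435, 352, 6, 12, 40], [437.6, 358.8]), [0.1864, -0.2886])]
top green [(([309, 201, 16, 16, 204], [316.3, 208.3]), [0.5746, 0.008]), (([460, 200, 19, 18, 261], [469.1, 208.2]), [0.5657, -0.3856])]
top blue [(([335, 198, 17, 17, 230], [343.3, 206.0]), [0.579, -0.0617]), (([453, 253, 20, 18, 287], [462.3, 261.5]), [0.4291, -0.3618])]
t 13.77 p [0.4412 0.0362 0.2699] yaz 0.054 F [-0.4 -0.3 -0.7] g 0.798 q [-0.1  -0.26  1.96 -0.    1.43 -0.15]
```

View pics/t8.png

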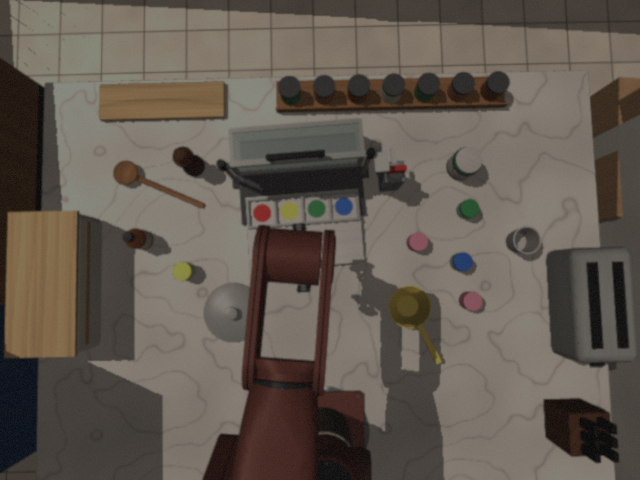

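View pics/s8.png

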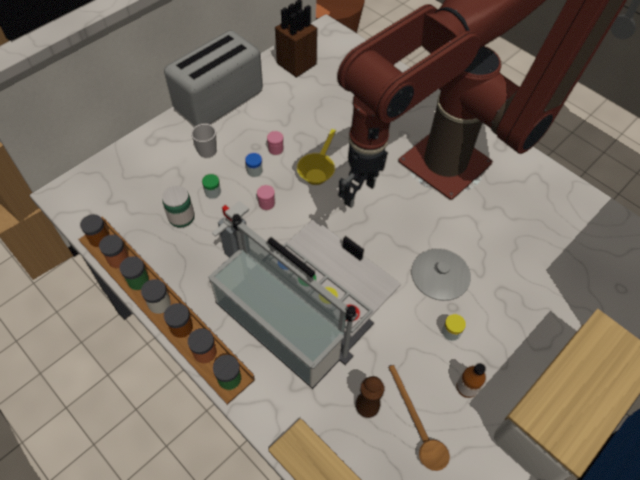

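The plate is out with pads at top (262,213), (289,210), (316,208) and (343,206). The jars are unchanged. Yellow goes first.

```bash
python3 - <<'E'
from mv import *
for c,p in zip('rygb',((261.6,212.6),(288.8,210.4),(316.3,208.3),(343.3,206.))): print(c,onz('top',p,.023)[:2])
for y in(.108,.036,-.036,-.108): print(cab(-.09,y).round(4))
go(.424,.3545,.22,PSI)
E
```

```text
r [0.5707 0.1528]
y [0.5748 0.081 ]
g [0.5787 0.0084]
b [ 0.5831 -0.063 ]
[0.5706 0.1513]
[0.5746 0.0794]
[0.5787 0.0075]
[ 0.5827 -0.0644]
t 13.77 p [0.4412 0.0362 0.2699] yaz 0.054 F [-0.4 -0.3 -0.7] g 0.798 q [-0.1  -0.26  1.96 -0.    1.43 -0.15]
row [0.163, -0.003, -1.063] [-0.001, 0.002, -0.013] dist 0.323
```

send_rows(
  moves=[0.1, -0.003, -1.0, 0, 0, -0.01, 85, 0.1, -0.003, -1.0, 0, 0, -0.01, 85, 0.1, -0.003, -1.0, 0, 0, -0.01, 85, 0.1, -0.003, -1.0, 0, 0, -0.01, 85, 0.1, -0.003, -1.0, 0, 0, -0.01, 85, 0.1, -0.003, -1.0, 0, 0, -0.01, 85, 0.1, -0.003, -1.0, 0, 0, -0.01, 85, 0.1, -0.003, -1.0, 0, 0, -0.01, 85, 0.3, -0.003, -1.0, 0, 0, -0.01, 85, 0.4, -0.003, -1.0, 0, 0, -0.01, 85, 0.4, -0.003, -1.0, 0, 0, -0.01, 85],
)

```text
time: 14.68
position: [0.4208, 0.3324, 0.1395]
orientation: [0.481, 0.513, -0.491, 0.514]
force: [-1.6, -1.2, -1.1]
grip_width: 0.848
```

```bash
python3 - <<'E'
from mv import *
im=snap('scene','s9')
print([(b,onz('scene',b[1],.056)[:2].tolist()) for b in blobs(im,'yellow',30,80)])
go(.424,.3545,.030,PSI)
E
```

```text
[(([297, 129, 39, 55, 1060], [317.0, 164.0]), [0.3135, -0.2248]), (([326, 287, 12, 10, 66], [332.1, 290.9]), [0.5724, 0.0895]), (([320, 295, 10, 8, 34], [323.6, 299.4]), [0.6038, 0.0915]), (([445, 314, 21, 21, 339], [454.9, 323.4]), [0.4254, 0.3549])]
t 14.73 p [0.4215 0.3325 0.1413] yaz 0.054 F [-0.8  0.3 -0.9] g 0.851 q [ 0.52  0.12  1.84 -0.01  1.19  0.47]
row [0.37, 0.016, -0.077] [-0.001, 0.007, 0.006] dist 0.114
```

send_rows(
  moves=[0, 0.016, -0.077, 0, 0.007, 0.006, 85, 0.05, 0.016, -0.077, 0, 0.007, 0.006, 85, 0.15, 0.016, -0.077, 0, 0.007, 0.006, 85, 0.25, 0.016, -0.077, 0, 0.007, 0.006, 85, 0.33, 0.016, -0.077, 0, 0.007, 0.006, 85, 0.37, 0.016, -0.077, 0, 0.007, 0.006, 85, 0.37, 0.016, -0.077, 0, 0.007, 0.006, 85, 0.37, 0.016, -0.077, 0, 0.007, 0.006, 30, 0.37, 0.016, -0.077, 0, 0.007, 0.006, 30, 0.37, 0.016, -0.077, 0, 0.007, 0.006, 30, 0.37, 0.016, -0.077, 0, 0.007, 0.006, 30, 0.37, 0.016, -0.077, 0, 0.007, 0.006, 30],
  newtons=35,
)

```text
time: 15.73
position: [0.4258, 0.3557, 0.0325]
orientation: [0.488, 0.513, -0.485, 0.514]
force: [-0.7, -1.1, 6.9]
grip_width: 0.56
```

```bash
python3 - <<'E'
from mv import *
st()
E
```

```text
t 15.73 p [0.4258 0.3557 0.0325] yaz 0.054 F [-0.7 -1.1  6.9] g 0.56 q [0.55 0.31 1.86 0.   0.97 0.5 ]
```

send_rows(
  moves=[-0.05, 0, 0, 0, 0, 0, 30, -0.12, 0, 0, 0, 0, 0, 30, -0.2, 0, 0, 0, 0, 0, 30, -0.28, 0, 0, 0, 0, 0, 30, -0.36, 0, 0, 0, 0, 0, 30, -0.42, 0, 0, 0, 0, 0, 30, -0.42, 0, 0, 0, 0, 0, 30],
  newtons=45,
)

```text
time: 16.32
position: [0.4279, 0.357, 0.164]
orientation: [0.491, 0.512, -0.482, 0.514]
force: [0.3, 0.7, -0.1]
grip_width: 0.561
```

```bash
python3 - <<'E'
from mv import *
im=snap('scene','s10')
crop(im,380,220,520,360,'s10c',4)
go(.5747,.0802,.16,PSI)
E
```

```text
t 16.37 p [0.427  0.3564 0.1615] yaz 0.054 F [ 0.2  0.4 -0.1] g 0.56 q [0.55 0.12 1.8  0.   1.21 0.5 ]
row [0.004, 0.442, 0.946] [-0.001, -0.004, -0.006] dist 0.313
```

View pics/s10c.png

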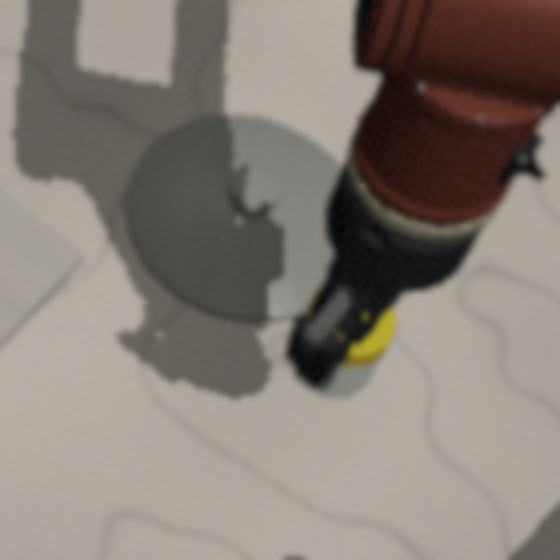

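send_rows(
  moves=[0, 0.02, 0.04, 0, 0, 0, 30, 0, 0.05, 0.11, 0, 0, 0, 30, 0, 0.09, 0.2, 0, 0, 0, 30, 0, 0.14, 0.3, 0, 0, 0, 30, 0, 0.19, 0.41, 0, 0, 0, 30, 0, 0.24, 0.52, 0, 0, 0, 30, 0, 0.29, 0.63, 0, 0, 0, 30, 0, 0.34, 0.73, 0, 0, 0, 30, 0, 0.38, 0.82, 0, 0, 0, 30, 0, 0.41, 0.89, 0, 0, 0, 30, 0, 0.43, 0.93, 0, 0, 0, 30, 0, 0.442, 0.946, 0, 0, 0, 30],
)

```text
time: 17.37
position: [0.5746, 0.0778, 0.1595]
orientation: [0.49, 0.512, -0.484, 0.513]
force: [0.6, -0.1, -0.8]
grip_width: 0.559
```

```bash
python3 - <<'E'
from mv import *
im=snap('scene','s11');t=snap('top','t11')
crop(im,240,190,400,350,'s11c',4)
go(.5747,.0802,.057,PSI)
E
```

```text
t 17.47 p [0.5745 0.0796 0.1601] yaz 0.053 F [-0.6  0.1 -1.5] g 0.561 q [-0.    0.18  1.74  0.01  1.22 -0.06]
row [0.344, -0.002, 0.0] [-0.002, -0.004, -0.005] dist 0.103
```

View pics/s11c.png

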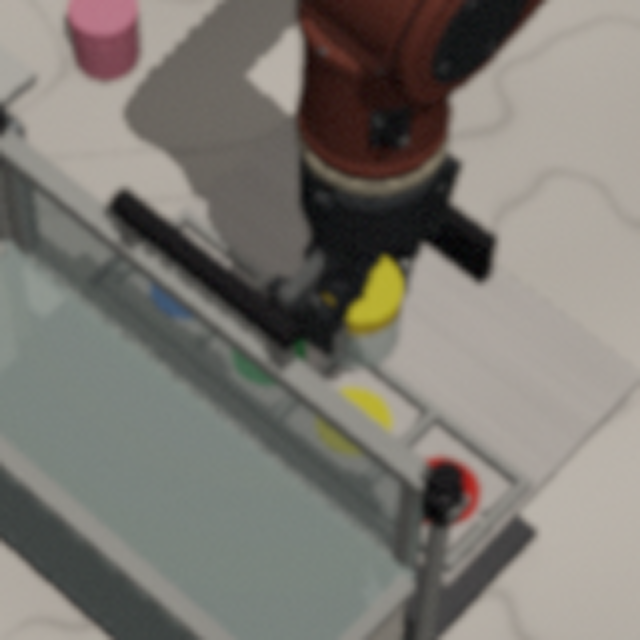

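send_rows(
  moves=[0.05, 0, 0, 0, 0, 0, 30, 0.12, 0, 0, 0, 0, 0, 30, 0.2, 0, 0, 0, 0, 0, 30, 0.26, 0, 0, 0, 0, 0, 30, 0.3, 0, 0, 0, 0, 0, 30, 0.32, 0, 0, 0, 0, 0, 30, 0.335, 0, 0, 0, 0, 0, 30, 0.342, 0, 0, 0, 0, 0, 30, 0.342, 0, 0, 0, 0, 0, 30],
)

```text
time: 18.22
position: [0.5757, 0.0806, 0.058]
orientation: [0.49, 0.513, -0.483, 0.514]
force: [0.4, 0.2, -1.2]
grip_width: 0.557
```

```bash
python3 - <<'E'
from mv import *
st()
E
```

```text
t 18.22 p [0.5757 0.0806 0.058 ] yaz 0.053 F [ 0.4  0.2 -1.2] g 0.557 q [-0.    0.32  1.79  0.01  1.03 -0.06]
```

send_rows(
  moves=[0.006, 0, 0, 0, 0, 0, 30, 0.011, 0, 0, 0, 0, 0, 30, 0.011, 0, 0, 0, 0, 0, 30, 0.011, 0, 0, 0, 0, 0, 60, 0.011, 0, 0, 0, 0, 0, 80, 0.011, 0, 0, 0, 0, 0, 80, 0.011, 0, 0, 0, 0, 0, 80, -0.05, 0, 0, 0, 0, 0, 80, -0.15, 0, 0, 0, 0, 0, 80, -0.28, 0, 0, 0, 0, 0, 80, -0.42, 0, 0, 0, 0, 0, 80, -0.5, 0, 0, 0, 0, 0, 80],
)

```text
time: 19.22
position: [0.5759, 0.0796, 0.2128]
orientation: [0.491, 0.511, -0.482, 0.515]
force: [1.6, 0.4, 0.4]
grip_width: 0.8
```

```bash
python3 - <<'E'
from mv import *
st();im=snap('scene','s12');t=snap('top','t12')
crop(im,240,190,400,350,'s12c',4);crop(t,230,180,370,300,'t12c',5)
for c in('yellow','green','blue'): print(c,[(b,onz('scene',b[1],.056)[:2].tolist()) for b in blobs(im,c,30,80)])
E
```

```text
t 19.22 p [0.5759 0.0796 0.2128] yaz 0.053 F [1.6 0.4 0.4] g 0.8 q [-0.    0.13  1.69  0.01  1.31 -0.06]
yellow [(([297, 161, 19, 23, 201], [304.9, 171.4]), [0.357, -0.229]), (([319, 277, 20, 19, 242], [329.8, 284.4]), [0.5635, 0.0728])]
green [(([202, 174, 17, 16, 205], [210.4, 181.6]), [0.5699, -0.3838]), (([165, 199, 25, 14, 128], [178.5, 207.4]), [0.6871, -0.3741]), (([127, 272, 21, 17, 186], [137.8, 281.2]), [0.8972, -0.263]), (([219, 374, 21, 15, 139], [230.5, 382.8]), [0.9004, 0.0946])]
blue [(([245, 153, 17, 15, 204], [253.2, 160.1]), [0.4335, -0.3606]), (([278, 262, 9, 7, 30], [281.5, 265.4]), [0.6118, -0.0498])]
```

View pics/s12c.png

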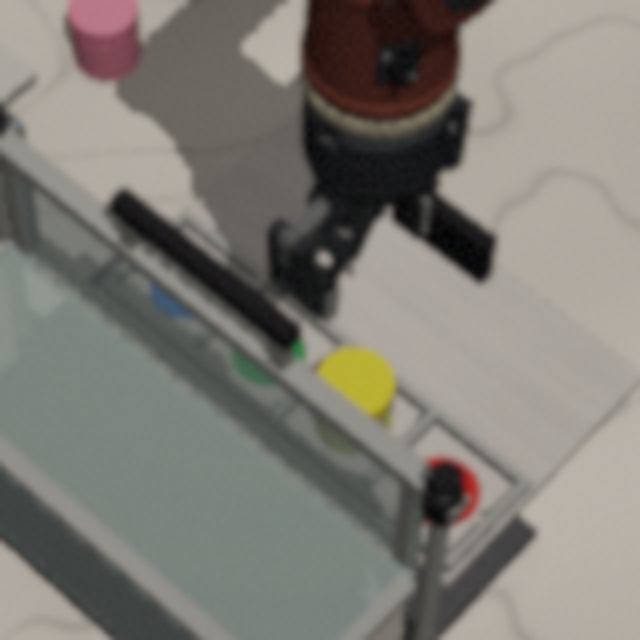

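View pics/t12c.png

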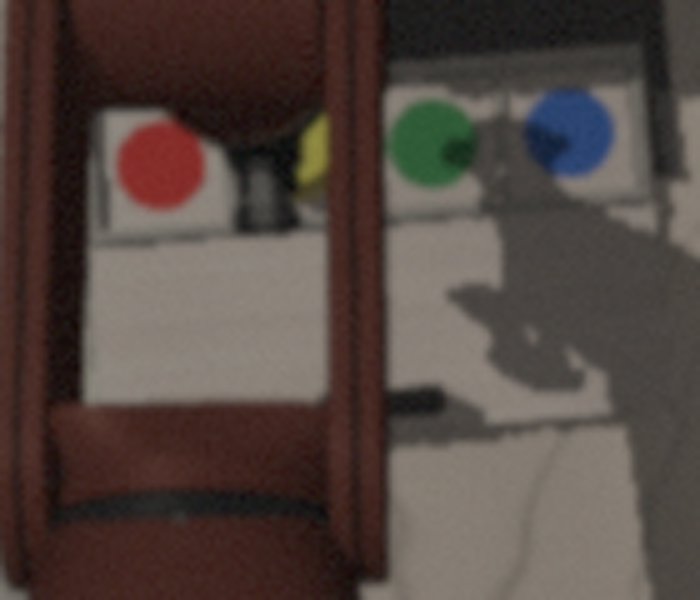

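Yellow stands on its pad, upright. Now green.

```bash
python3 - <<'E'
from mv import *
go(.48,-.17,.25,PSI)
E
```

```text
t 19.32 p [0.578  0.0796 0.2147] yaz 0.053 F [ 0.3 -0.2  1. ] g 0.798 q [-0.    0.13  1.69  0.01  1.3  -0.06]
row [-0.129, -0.368, 0.813] [-0.002, -0.003, -0.013] dist 0.271
```

send_rows(
  moves=[-0.13, -0.37, 0.81, 0, 0, -0.01, 85, -0.13, -0.37, 0.81, 0, 0, -0.01, 85, -0.13, -0.37, 0.81, 0, 0, -0.01, 85, -0.13, -0.37, 0.81, 0, 0, -0.01, 85, -0.13, -0.37, 0.81, 0, 0, -0.01, 85, -0.13, -0.37, 0.81, 0, 0, -0.01, 85, -0.13, -0.37, 0.81, 0, 0, -0.01, 85, -0.13, -0.37, 0.81, 0, 0, -0.01, 85],
)

```text
time: 19.98
position: [0.478, -0.173, 0.2504]
orientation: [0.49, 0.512, -0.486, 0.512]
force: [0.5, 0.4, 0.1]
grip_width: 0.849
```

```bash
python3 - <<'E'
from mv import *
im=snap('scene','s13');t=snap('top','t13')
crop(t,230,180,370,300,'t13c',5)
for n,i in(('scene',im),('top',t)):
    for c in('green','blue','yellow'): print(n,c,[(b,onz(n,b[1],.056)[:2].tolist(),onz(n,b[1],.079)[:2].tolist()) for b in blobs(i,c,60,80) if b[1][0]>200])
go(.568,-.385,.15,PSI)
E
```

```text
scene green [(([202, 174, 17, 16, 204], [210.4, 181.6]), [0.5699, -0.3838], [0.5794, -0.3671]), (([219, 374, 21, 15, 140], [230.5, 382.8]), [0.9004, 0.0946], [0.9039, 0.1026])]
scene blue [(([245, 153, 17, 15, 204], [253.1, 160.0]), [0.4335, -0.3611], [0.4455, -0.3448])]
scene yellow [(([297, 130, 38, 54, 1031], [316.6, 165.0]), [0.3169, -0.2229], [0.331, -0.2091]), (([319, 277, 20, 19, 242], [329.8, 284.4]), [0.5635, 0.0728], [0.5731, 0.0812])]
top green [(([309, 201, 16, 16, 205], [316.2, 208.3]), [0.5746, 0.0083], [0.5718, 0.008]), (([460, 200, 19, 18, 259], [469.1, 208.1]), [0.566, -0.3857], [0.5633, -0.3793])]
top blue [(([335, 198, 17, 17, 230], [343.3, 206.0]), [0.579, -0.0617], [0.5761, -0.0608]), (([456, 253, 16, 18, 213], [463.9, 261.8]), [0.4283, -0.3659], [0.4279, -0.3599])]
top yellow [(([278, 198, 20, 21, 313], [287.1, 207.6]), [0.5782, 0.0832], [0.5754, 0.0817]), (([397, 295, 19, 22, 304], [405.2, 304.7]), [0.3233, -0.2119], [0.3247, -0.2085]), (([423, 332, 12, 22, 76], [427.6, 341.9]), [0.2289, -0.2651], [0.2319, -0.2608])]
t 20.08 p [ 0.4789 -0.1696  0.2496] yaz 0.051 F [ 0.1  0.1 -0.3] g 0.847 q [-0.5  -0.07  1.82  0.01  1.39 -0.55]
row [0.329, 0.259, 0.734] [-0.003, -0.004, -0.003] dist 0.254
```

View pics/t13.png

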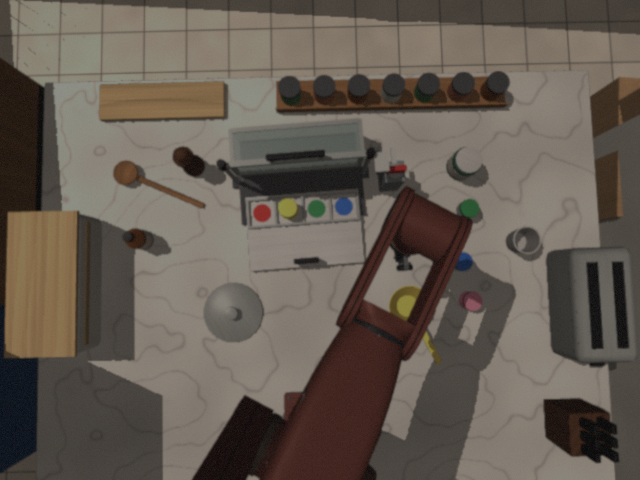

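Yellow is centred within about 1 mm. Moving over green.

send_rows(
  moves=[0, 0.26, 0.73, 0, 0, 0, 85, 0, 0.26, 0.73, 0, 0, 0, 85, 0, 0.26, 0.73, 0, 0, 0, 85, 0, 0.26, 0.73, 0, 0, 0, 85, 0, 0.26, 0.73, 0, 0, 0, 85, 0, 0.26, 0.73, 0, 0, 0, 85, 0.1, 0.26, 0.734, 0, 0, 0, 85, 0.2, 0.26, 0.734, 0, 0, 0, 85, 0.33, 0.26, 0.734, 0, 0, 0, 85, 0.33, 0.26, 0.734, 0, 0, 0, 85],
)

```text
time: 20.92
position: [0.5649, -0.3793, 0.1386]
orientation: [0.489, 0.519, -0.484, 0.507]
force: [-1.2, 1.7, -2.6]
grip_width: 0.849
```

```bash
python3 - <<'E'
from mv import *
im=snap('scene','s14');crop(im,140,110,300,270,'s14c',4)
go(.568,-.385,.030,PSI)
E
```

```text
t 20.97 p [ 0.5661 -0.3804  0.1426] yaz 0.053 F [0.5 1.2 0.4] g 0.848 q [-0.71  0.45  1.44  0.01  1.27 -0.77]
row [0.375, 0.007, 0.021] [-0.002, -0.01, 0.003] dist 0.113
```

View pics/s14c.png

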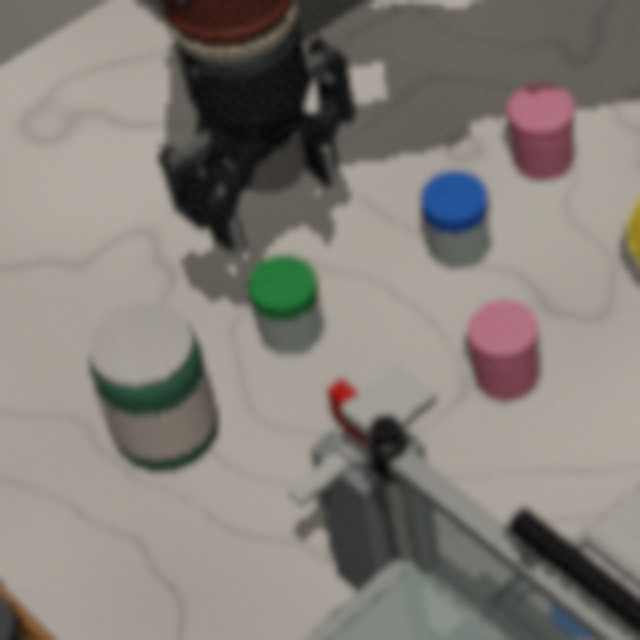

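send_rows(
  moves=[0, 0.007, 0.021, 0, -0.01, 0, 85, 0.05, 0.007, 0.021, 0, -0.01, 0, 85, 0.15, 0.007, 0.021, 0, -0.01, 0, 85, 0.25, 0.007, 0.021, 0, -0.01, 0, 85, 0.33, 0.007, 0.021, 0, -0.01, 0, 85, 0.37, 0.007, 0.021, 0, -0.01, 0, 85, 0.37, 0.007, 0.021, 0, -0.01, 0, 85, 0.37, 0.007, 0.021, 0, -0.01, 0, 30, 0.37, 0.007, 0.021, 0, -0.01, 0, 30, 0.37, 0.007, 0.021, 0, -0.01, 0, 30, 0.37, 0.007, 0.021, 0, -0.01, 0, 30, 0.37, 0.007, 0.021, 0, -0.01, 0, 30],
  newtons=40,
)

```text
time: 21.97
position: [0.5695, -0.3864, 0.0345]
orientation: [0.485, 0.513, -0.488, 0.513]
force: [0.8, 0.1, 6.4]
grip_width: 0.56
```

```bash
python3 - <<'E'
from mv import *
st()
E
```

```text
t 21.97 p [ 0.5695 -0.3864  0.0345] yaz 0.053 F [0.8 0.1 6.4] g 0.56 q [-0.71  0.57  1.48 -0.    1.08 -0.76]
```

send_rows(
  moves=[-0.05, 0, 0, 0, 0, 0, 30, -0.12, 0, 0, 0, 0, 0, 30, -0.2, 0, 0, 0, 0, 0, 30, -0.28, 0, 0, 0, 0, 0, 30, -0.36, 0, 0, 0, 0, 0, 30, -0.42, 0, 0, 0, 0, 0, 30, -0.45, 0, 0, 0, 0, 0, 30, -0.45, 0, 0, 0, 0, 0, 30],
  newtons=45,
)

```text
time: 22.63
position: [0.5711, -0.387, 0.1738]
orientation: [0.486, 0.51, -0.488, 0.516]
force: [0.0, -0.5, -0.5]
grip_width: 0.559
```

```bash
python3 - <<'E'
from mv import *
go(.49,-.19,.17,PSI);go(.5787,.008,.16,PSI)
E
```

```text
t 22.63 p [ 0.5711 -0.387   0.1738] yaz 0.053 F [ 0.  -0.5 -0.5] g 0.559 q [-0.71  0.42  1.41 -0.    1.3  -0.76]
row [0.007, -0.235, -0.67] [-0.002, 0.005, -0.002] dist 0.213
t 22.63 p [ 0.5711 -0.387   0.1738] yaz 0.053 F [ 0.  -0.5 -0.5] g 0.559 q [-0.71  0.42  1.41 -0.    1.3  -0.76]
row [0.037, 0.095, -1.314] [-0.002, 0.005, -0.002] dist 0.395
```

send_rows(
  moves=[0, -0.02, -0.04, 0, 0, 0, 30, 0, -0.05, -0.11, 0, 0, 0, 30, 0, -0.09, -0.19, 0, 0, 0, 30, 0, -0.13, -0.28, 0, 0, 0, 30, 0, -0.17, -0.37, 0, 0, 0, 30, 0, -0.2, -0.46, 0, 0, 0, 30, 0, -0.22, -0.54, 0, 0, 0, 30, 0, -0.23, -0.61, 0, 0, 0, 30, 0, -0.235, -0.66, 0, 0, 0, 30, 0, -0.235, -0.67, 0, 0, 0, 30],
)

```text
time: 23.47
position: [0.489, -0.1875, 0.1709]
orientation: [0.485, 0.512, -0.487, 0.515]
force: [0.1, -0.4, -1.2]
grip_width: 0.558
```

```bash
python3 - <<'E'
from mv import *
go(.5787,.008,.16,PSI)
E
```

```text
t 23.47 p [ 0.489  -0.1875  0.1709] yaz 0.055 F [ 0.1 -0.4 -1.2] g 0.558 q [-0.51  0.04  1.87 -0.    1.23 -0.57]
row [0.033, 0.334, -0.635] [-0.001, 0.004, -0.001] dist 0.215
```

send_rows(
  moves=[0, 0.01, -0.05, 0, 0, 0, 30, 0, 0.03, -0.12, 0, 0, 0, 30, 0, 0.07, -0.2, 0, 0, 0, 30, 0, 0.12, -0.29, 0, 0, 0, 30, 0, 0.17, -0.38, 0, 0, 0, 30, 0, 0.22, -0.46, 0, 0, 0, 30, 0, 0.27, -0.53, 0, 0, 0, 30, 0, 0.31, -0.59, 0, 0, 0, 30, 0, 0.33, -0.625, 0, 0, 0, 30, 0, 0.334, -0.635, 0, 0, 0, 30, 0, 0.334, -0.635, 0, 0, 0, 30],
)

```text
time: 24.38
position: [0.5786, 0.0082, 0.1694]
orientation: [0.484, 0.512, -0.487, 0.515]
force: [-0.6, -0.6, -0.3]
grip_width: 0.562
```

```bash
python3 - <<'E'
from mv import *
im=snap('scene','s15');crop(im,220,160,400,340,'s15c',3.5)
go(.5787,.008,.0575,PSI)
E
```

```text
t 24.43 p [0.5783 0.0075 0.1695] yaz 0.055 F [-0.3 -1.2 -1.3] g 0.558 q [-0.12  0.18  1.73 -0.01  1.24 -0.17]
row [0.373, 0.002, -0.004] [-0.001, 0.004, 0.0] dist 0.112
```

View pics/s15c.png

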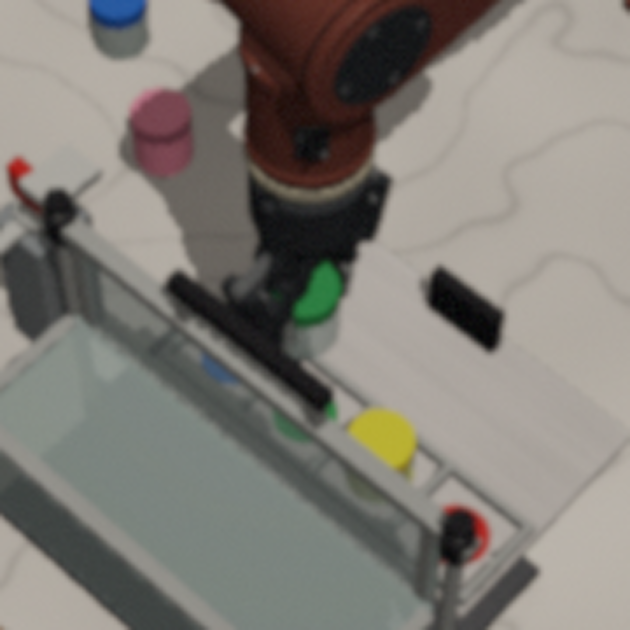

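send_rows(
  moves=[0.05, 0, -0.004, 0, 0, 0, 30, 0.12, 0, -0.004, 0, 0, 0, 30, 0.2, 0, -0.004, 0, 0, 0, 30, 0.27, 0, -0.004, 0, 0, 0, 30, 0.32, 0, -0.004, 0, 0, 0, 30, 0.345, 0, -0.004, 0, 0, 0, 30, 0.36, 0, -0.004, 0, 0, 0, 30, 0.368, 0, -0.004, 0, 0, 0, 30, 0.368, 0, -0.004, 0, 0, 0, 30],
)

```text
time: 25.18
position: [0.5785, 0.0075, 0.0595]
orientation: [0.485, 0.512, -0.488, 0.515]
force: [0.1, 0.3, -1.0]
grip_width: 0.561
```

```bash
python3 - <<'E'
from mv import *
st()
E
```

```text
t 25.18 p [0.5785 0.0075 0.0595] yaz 0.054 F [ 0.1  0.3 -1. ] g 0.561 q [-0.12  0.32  1.79 -0.01  1.04 -0.17]
```

send_rows(
  moves=[0.005, 0, 0, 0, 0, 0, 30, 0.01, 0, 0, 0, 0, 0, 30, 0.01, 0, 0, 0, 0, 0, 30, 0.01, 0, 0, 0, 0, 0, 60, 0.01, 0, 0, 0, 0, 0, 80, 0.01, 0, 0, 0, 0, 0, 80, 0.01, 0, 0, 0, 0, 0, 80, -0.05, 0, 0, 0, 0, 0, 80, -0.15, 0, 0, 0, 0, 0, 80, -0.28, 0, 0, 0, 0, 0, 80, -0.42, 0, 0, 0, 0, 0, 80, -0.55, 0, 0, 0, 0, 0, 80],
)

```text
time: 26.18
position: [0.578, 0.0086, 0.2263]
orientation: [0.485, 0.512, -0.488, 0.515]
force: [0.3, -0.4, 0.3]
grip_width: 0.804
```

```bash
python3 - <<'E'
from mv import *
im=snap('scene','s16')
for c in('green','blue','yellow'): print(c,[(b,onz('scene',b[1],.056)[:2].tolist(),onz('scene',b[1],.079)[:2].tolist()) for b in blobs(im,c,60,80) if b[1][0]>200])
go(.45,-.22,.23,PSI+.9)
E
```

```text
green [(([301, 259, 15, 12, 96], [309.0, 263.7]), [0.5588, -0.0053], [0.5685, 0.0045]), (([219, 375, 21, 14, 135], [230.4, 382.9]), [0.9007, 0.0947], [0.9042, 0.1027])]
blue [(([246, 153, 16, 15, 202], [253.2, 160.1]), [0.4335, -0.3606], [0.4455, -0.3443])]
yellow [(([319, 277, 20, 19, 227], [329.9, 284.9]), [0.5643, 0.074], [0.5739, 0.0824])]
t 26.23 p [0.5825 0.0082 0.2363] yaz 0.055 F [3.5 0.3 6.8] g 0.794 q [-0.12  0.12  1.66 -0.01  1.35 -0.17]
row [0.021, -0.483, 0.735] [-0.601, 0.009, -0.006] dist 0.264
```

View pics/s16.png

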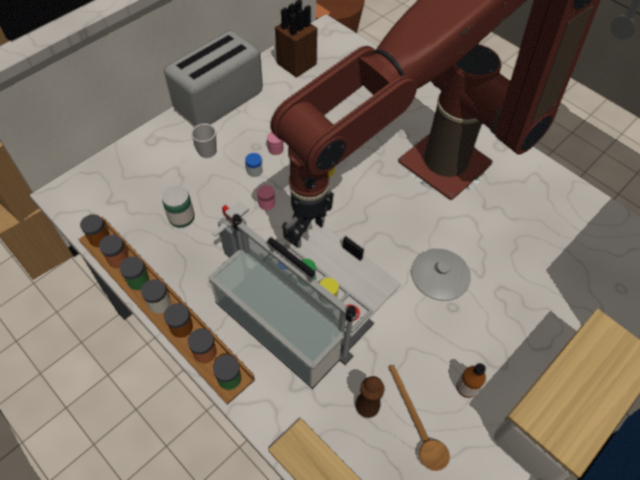

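Green stands on its pad. Now blue: the jaws turn to azimuth −1.2 to stay clear of the pink decoy.

send_rows(
  moves=[0.02, -0.1, 0.1, 0.07, 0, 0, 85, 0.02, -0.2, 0.2, 0.15, 0, 0, 85, 0.02, -0.3, 0.3, 0.23, 0, 0, 85, 0.02, -0.4, 0.4, 0.31, 0, 0, 85, 0.02, -0.48, 0.5, 0.39, 0, 0, 85, 0.02, -0.48, 0.6, 0.47, 0, 0, 85, 0.02, -0.48, 0.7, 0.55, 0, 0, 85, 0.02, -0.48, 0.73, 0.63, 0, 0, 85, 0.02, -0.48, 0.73, 0.71, 0, 0, 85, 0.02, -0.48, 0.73, 0.79, 0, 0, 85, 0.02, -0.48, 0.73, 0.835, 0, 0, 85, 0.02, -0.48, 0.73, 0.835, 0, 0, 85],
)

```text
time: 27.23
position: [0.4505, -0.2185, 0.2299]
orientation: [0.699, 0.127, -0.691, 0.134]
force: [-0.1, -0.0, 0.0]
grip_width: 0.846
```

```bash
python3 - <<'E'
from mv import *
im=snap('scene','s17');t=snap('top','t17')
for n,i in(('scene',im),('top',t)):
  for c in('green','blue','yellow'): print(n,c,[(b,onz(n,b[1],.056)[:2].tolist(),onz(n,b[1],.079)[:2].tolist()) for b in blobs(i,c,60,80) if b[1][0]>200])
go(.4315,-.361,.15,-1.2)
E
```

```text
scene green [(([301, 259, 15, 12, 96], [309.0, 263.7]), [0.5588, -0.0053], [0.5685, 0.0045]), (([219, 375, 21, 14, 136], [230.2, 383.0]), [0.9012, 0.0945], [0.9046, 0.1025])]
scene blue [(([245, 153, 17, 15, 204], [253.2, 160.1]), [0.4335, -0.3606], [0.4455, -0.3443])]
scene yellow [(([296, 129, 41, 55, 1065], [317.0, 163.9]), [0.3132, -0.2251], [0.3274, -0.2112]), (([321, 279, 19, 18, 199], [331.1, 286.5]), [0.5654, 0.0792], [0.575, 0.0875])]
top green [(([309, 196, 18, 20, 278], [317.1, 206.1]), [0.5803, 0.0058], [0.5774, 0.0056])]
top blue [(([335, 198, 17, 17, 233], [343.2, 206.0]), [0.579, -0.0614], [0.5761, -0.0605])]
top yellow [(([275, 196, 20, 23, 323], [284.1, 205.8]), [0.5831, 0.0908], [0.5801, 0.0892]), (([396, 295, 23, 22, 382], [406.9, 305.6]), [0.3209, -0.2161], [0.3223, -0.2127]), (([416, 316, 13, 18, 79], [422.0, 326.3]), [0.2682, -0.2524], [0.2705, -0.2484])]
t 27.33 p [ 0.4506 -0.2183  0.23  ] yaz -1.196 F [-0.4  0.  -0.3] g 0.85 q [-0.61 -0.08  1.87  0.    1.33  0.59]
row [0.269, 0.416, 0.236] [0.003, -0.007, -0.008] dist 0.165
```

```bash
python3 - <<'E'
from mv import *
t=cv2.imread('pics/t17.png');crop(t,230,180,370,300,'t17c',5)
E
```

```text
(no output)
```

View pics/t17c.png

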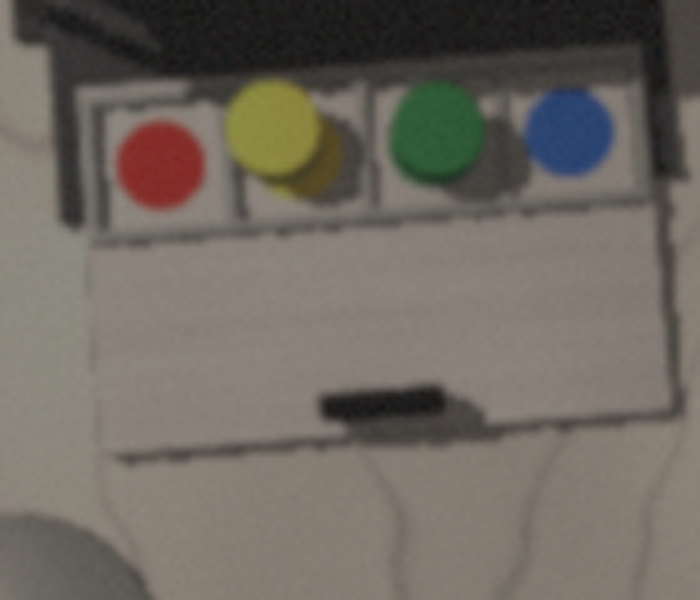

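Yellow has been knocked towards the back-left corner of its stops (top (284,206)). I'll place blue first, then mend yellow.

send_rows(
  moves=[0, 0.1, 0.06, 0, 0, 0, 85, 0, 0.2, 0.12, 0, 0, 0, 85, 0, 0.3, 0.18, 0, 0, 0, 85, 0, 0.416, 0.236, 0, 0, 0, 85, 0.1, 0.416, 0.236, 0, 0, 0, 85, 0.2, 0.416, 0.236, 0, 0, 0, 85, 0.27, 0.416, 0.236, 0, 0, 0, 85, 0.27, 0.416, 0.236, 0, 0, 0, 85],
)

```text
time: 28.0
position: [0.429, -0.3584, 0.1441]
orientation: [0.697, 0.132, -0.692, 0.133]
force: [-1.4, 1.3, -0.2]
grip_width: 0.85
```

```bash
python3 - <<'E'
from mv import *
im=snap('scene','s18');crop(im,180,80,330,230,'s18c',4)
print([(b,onz('scene',b[1],.056)) for b in blobs(im,'blue',60,80)])
go(.4315,-.361,.031,-1.2)
E
```

```text
[(([245, 152, 17, 16, 214], [253.3, 159.8]), array([ 0.4326, -0.3613,  0.056 ]))]
t 28.05 p [ 0.4301 -0.3593  0.1469] yaz -1.194 F [0.3 0.7 0.4] g 0.848 q [-0.84  0.15  1.8   0.01  1.18  0.35]
row [0.387, 0.004, 0.001] [0.004, -0.005, -0.004] dist 0.116
```

View pics/s18c.png

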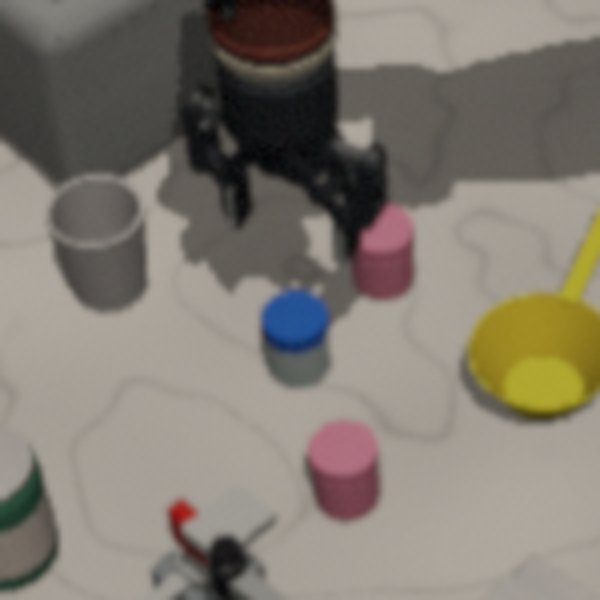

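send_rows(
  moves=[0.05, 0.004, 0.001, 0, -0.005, 0, 85, 0.13, 0.004, 0.001, 0, -0.005, 0, 85, 0.23, 0.004, 0.001, 0, -0.005, 0, 85, 0.32, 0.004, 0.001, 0, -0.005, 0, 85, 0.37, 0.004, 0.001, 0, -0.005, 0, 85, 0.38, 0.004, 0.001, 0, -0.005, 0, 85, 0.38, 0.004, 0.001, 0, -0.005, 0, 85, 0.38, 0.004, 0.001, 0, -0.005, 0, 30, 0.38, 0.004, 0.001, 0, -0.005, 0, 30, 0.38, 0.004, 0.001, 0, -0.005, 0, 30, 0.38, 0.004, 0.001, 0, -0.005, 0, 30, 0.38, 0.004, 0.001, 0, -0.005, 0, 30],
  newtons=40,
)

```text
time: 29.05
position: [0.433, -0.3624, 0.0357]
orientation: [0.696, 0.129, -0.693, 0.136]
force: [0.1, 0.6, 7.6]
grip_width: 0.562
```

```bash
python3 - <<'E'
from mv import *
st()
E
```

```text
t 29.05 p [ 0.433  -0.3624  0.0357] yaz -1.194 F [0.1 0.6 7.6] g 0.562 q [-0.84  0.32  1.84 -0.    0.97  0.36]
```

Held. Lift.

send_rows(
  moves=[-0.05, 0, 0, 0, 0, 0, 30, -0.12, 0, 0, 0, 0, 0, 30, -0.2, 0, 0, 0, 0, 0, 30, -0.28, 0, 0, 0, 0, 0, 30, -0.36, 0, 0, 0, 0, 0, 30, -0.42, 0, 0, 0, 0, 0, 30, -0.45, 0, 0, 0, 0, 0, 30, -0.45, 0, 0, 0, 0, 0, 30],
  newtons=45,
)

```text
time: 29.72
position: [0.4334, -0.3625, 0.1741]
orientation: [0.697, 0.127, -0.692, 0.138]
force: [-0.3, -0.5, -1.0]
grip_width: 0.558
```

```bash
python3 - <<'E'
from mv import *
go(.49,-.15,.175,PSI)
E
```

```text
t 29.72 p [ 0.4334 -0.3625  0.1741] yaz -1.194 F [-0.3 -0.5 -1. ] g 0.558 q [-0.84  0.13  1.77 -0.    1.23  0.36]
row [-0.011, -0.589, -0.436] [-0.833, 0.004, -0.011] dist 0.22
```

send_rows(
  moves=[0, -0.03, -0.02, -0.05, 0, 0, 30, 0, -0.08, -0.06, -0.12, 0, 0, 30, 0, -0.14, -0.1, -0.19, 0, 0, 30, 0, -0.2, -0.15, -0.26, 0, 0, 30, 0, -0.27, -0.2, -0.33, 0, 0, 30, 0, -0.34, -0.25, -0.4, 0, 0, 30, 0, -0.41, -0.3, -0.48, 0, 0, 30, 0, -0.47, -0.35, -0.56, 0, 0, 30, 0, -0.53, -0.39, -0.64, 0, 0, 30, 0, -0.57, -0.42, -0.72, 0, 0, 30, 0, -0.589, -0.436, -0.79, 0, 0, 30, 0, -0.589, -0.436, -0.833, 0, 0, 30],
)

```text
time: 30.72
position: [0.4894, -0.1479, 0.1701]
orientation: [0.483, 0.511, -0.485, 0.52]
force: [0.9, 0.2, -0.6]
grip_width: 0.563
```

```bash
python3 - <<'E'
from mv import *
go(.583,-.0637,.165,PSI)
E
```

```text
t 30.72 p [ 0.4894 -0.1479  0.1701] yaz 0.063 F [ 0.9  0.2 -0.6] g 0.563 q [-0.44  0.01  1.9  -0.01  1.22 -0.5 ]
row [0.016, 0.329, -0.26] [0.005, 0.008, -0.005] dist 0.126
```

send_rows(
  moves=[0, 0.02, -0.03, 0, 0, 0, 30, 0, 0.06, -0.08, 0.005, 0, 0, 30, 0, 0.11, -0.13, 0.005, 0.008, 0, 30, 0, 0.17, -0.18, 0.005, 0.008, 0, 30, 0, 0.23, -0.22, 0.005, 0.008, 0, 30, 0, 0.28, -0.25, 0.005, 0.008, 0, 30, 0, 0.315, -0.26, 0.005, 0.008, 0, 30, 0, 0.329, -0.26, 0.005, 0.008, -0.005, 30, 0, 0.329, -0.26, 0.005, 0.008, -0.005, 30],
)

```text
time: 31.47
position: [0.5832, -0.0632, 0.1687]
orientation: [0.485, 0.514, -0.486, 0.513]
force: [-0.6, 1.1, -0.9]
grip_width: 0.562
```

```bash
python3 - <<'E'
from mv import *
im=snap('scene','s19');crop(im,220,160,400,340,'s19c',3.5)
go(.583,-.0637,.0595,PSI)
E
```

```text
t 31.52 p [ 0.5826 -0.0635  0.1688] yaz 0.055 F [-0.6  0.1 -2.4] g 0.559 q [-0.24  0.2   1.7  -0.    1.24 -0.3 ]
row [0.364, 0.002, 0.001] [-0.0, -0.0, 0.002] dist 0.109
```

View pics/s19c.png

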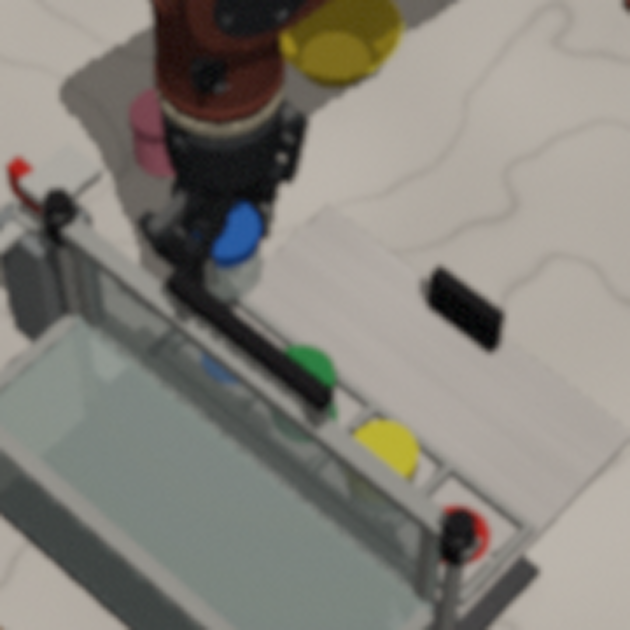

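send_rows(
  moves=[0.05, 0, 0, 0, 0, 0, 30, 0.12, 0, 0, 0, 0, 0, 30, 0.2, 0, 0, 0, 0, 0, 30, 0.27, 0, 0, 0, 0, 0, 30, 0.32, 0, 0, 0, 0, 0, 30, 0.345, 0, 0, 0, 0, 0, 30, 0.355, 0, 0, 0, 0, 0, 30, 0.36, 0, 0, 0, 0, 0, 30, 0.36, 0, 0, 0, 0, 0, 30],
)

```text
time: 32.27
position: [0.5828, -0.0638, 0.0615]
orientation: [0.486, 0.514, -0.487, 0.513]
force: [0.5, -0.5, -0.7]
grip_width: 0.559
```

```bash
python3 - <<'E'
from mv import *
st()
E
```

```text
t 32.27 p [ 0.5828 -0.0638  0.0615] yaz 0.055 F [ 0.5 -0.5 -0.7] g 0.559 q [-0.24  0.33  1.76 -0.    1.05 -0.3 ]
```

send_rows(
  moves=[0.005, 0, 0, 0, 0, 0, 30, 0.01, 0, 0, 0, 0, 0, 30, 0.012, 0, 0, 0, 0, 0, 30, 0.012, 0, 0, 0, 0, 0, 60, 0.012, 0, 0, 0, 0, 0, 80, 0.012, 0, 0, 0, 0, 0, 80, 0.012, 0, 0, 0, 0, 0, 80, -0.05, 0, 0, 0, 0, 0, 80, -0.15, 0, 0, 0, 0, 0, 80, -0.28, 0, 0, 0, 0, 0, 80, -0.38, 0, 0, 0, 0, 0, 80, -0.38, 0, 0, 0, 0, 0, 80],
)

```text
time: 33.27
position: [0.5873, -0.0648, 0.1837]
orientation: [0.488, 0.51, -0.484, 0.517]
force: [2.5, 0.8, 0.4]
grip_width: 0.801
```

```bash
python3 - <<'E'
from mv import *
im=snap('scene','s20');t=snap('top','t20')
crop(im,240,190,400,350,'s20c',4);crop(t,230,180,370,300,'t20c',5)
for n,i in(('scene',im),('top',t)):
  for c in('green','blue','yellow'): print(n,c,[(b,onz(n,b[1],.079)[:2].tolist()) for b in blobs(i,c,60,80) if 235<b[1][0]<370])
st()
E
```

```text
scene green [(([301, 259, 15, 12, 98], [308.9, 263.7]), [0.5687, 0.0043])]
scene blue [(([280, 242, 15, 13, 106], [288.2, 247.2]), [0.5723, -0.0665])]
scene yellow [(([300, 151, 36, 33, 487], [317.6, 170.5]), [0.343, -0.1931]), (([321, 279, 19, 18, 199], [331.2, 286.6]), [0.575, 0.0878])]
top green [(([319, 199, 8, 16, 72], [322.6, 207.2]), [0.5743, -0.0083])]
top blue [(([335, 202, 8, 12, 60], [338.4, 207.9]), [0.5715, -0.0482])]
top yellow [(([275, 196, 19, 24, 323], [284.0, 205.9]), [0.5799, 0.0894])]
t 33.37 p [ 0.5842 -0.0641  0.1776] yaz 0.055 F [-0.2 -0.3 -1. ] g 0.802 q [-0.24  0.19  1.7  -0.    1.26 -0.3 ]
```

View pics/s20c.png

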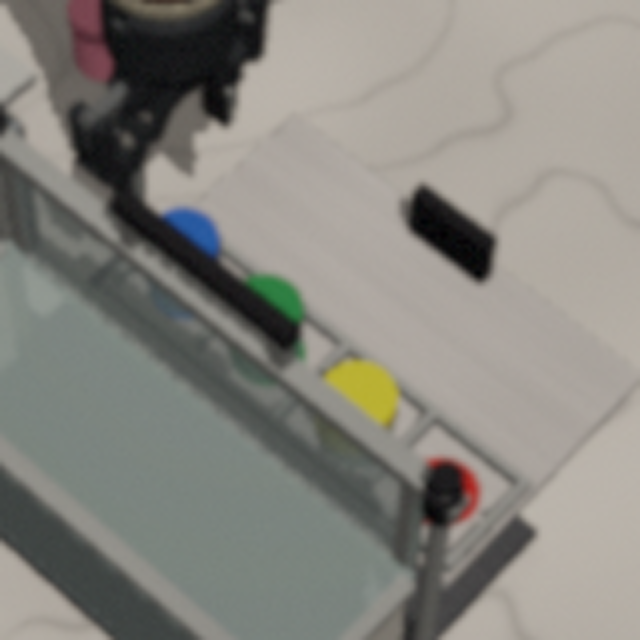

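View pics/t20c.png

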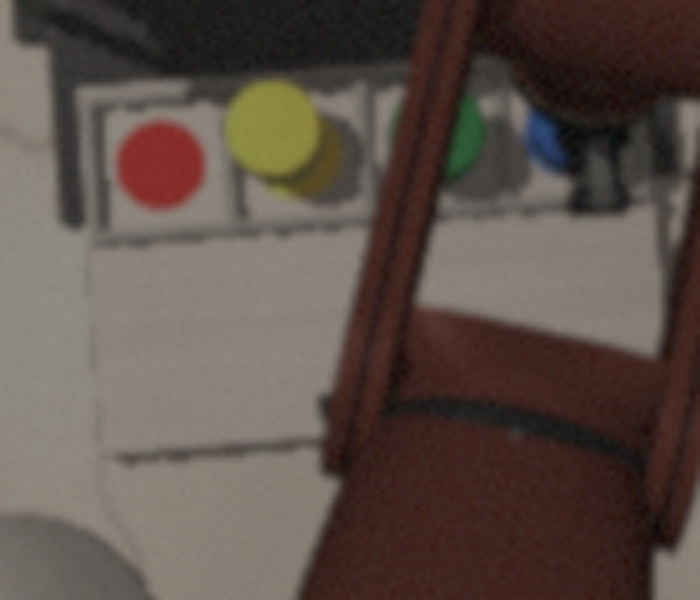

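Blue and green are on their pads. Now regrip yellow, which the top view puts at about (0.580, 0.0885), and recentre it.

```bash
python3 - <<'E'
from mv import *
go(.579,.0880,.150,PSI)
E
```

```text
t 33.37 p [ 0.5842 -0.0641  0.1776] yaz 0.055 F [-0.2 -0.3 -1. ] g 0.802 q [-0.24  0.19  1.7  -0.    1.26 -0.3 ]
row [0.091, 0.01, -0.507] [-0.001, 0.001, -0.002] dist 0.155
```

send_rows(
  moves=[0, 0.01, -0.1, 0, 0, 0, 85, 0, 0.01, -0.2, 0, 0, 0, 85, 0, 0.01, -0.3, 0, 0, 0, 85, 0, 0.01, -0.4, 0, 0, 0, 85, 0, 0.01, -0.48, 0, 0, 0, 85, 0, 0.01, -0.507, 0, 0, 0, 85, 0.05, 0.01, -0.507, 0, 0, 0, 85, 0.09, 0.01, -0.507, 0, 0, 0, 85, 0.09, 0.01, -0.507, 0, 0, 0, 85],
)

```text
time: 34.12
position: [0.5761, 0.0875, 0.1459]
orientation: [0.485, 0.514, -0.488, 0.513]
force: [-0.5, 0.3, -0.6]
grip_width: 0.851
```

```bash
python3 - <<'E'
from mv import *
im=snap('scene','s21');crop(im,240,190,400,350,'s21c',4)
go(.579,.0880,.054,PSI)
E
```

```text
t 34.17 p [0.5768 0.0872 0.1473] yaz 0.054 F [-0.2  0.6  1.4] g 0.851 q [ 0.02  0.21  1.73 -0.    1.21 -0.04]
row [0.311, 0.008, -0.003] [-0.001, 0.001, 0.002] dist 0.093
```

View pics/s21c.png

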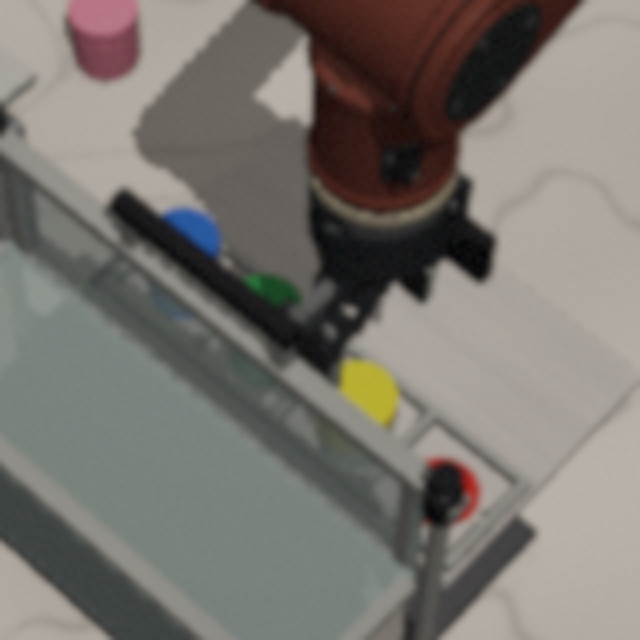

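send_rows(
  moves=[0.05, 0.008, -0.003, 0, 0, 0, 85, 0.12, 0.008, -0.003, 0, 0, 0, 85, 0.2, 0.008, -0.003, 0, 0, 0, 85, 0.26, 0.008, -0.003, 0, 0, 0, 85, 0.3, 0.008, -0.003, 0, 0, 0, 85, 0.3, 0.008, -0.003, 0, 0, 0, 85, 0.3, 0.008, -0.003, 0, 0, 0, 70, 0.3, 0.008, -0.003, 0, 0, 0, 30, 0.3, 0.008, -0.003, 0, 0, 0, 30, 0.3, 0.008, -0.003, 0, 0, 0, 30, 0.3, 0.008, -0.003, 0, 0, 0, 30, 0.3, 0.008, -0.003, 0, 0, 0, 30],
  newtons=40,
)

```text
time: 35.17
position: [0.5803, 0.0881, 0.059]
orientation: [0.486, 0.513, -0.487, 0.514]
force: [-0.3, -1.1, 6.3]
grip_width: 0.562
```

```bash
python3 - <<'E'
from mv import *
st()
E
```

```text
t 35.17 p [0.5803 0.0881 0.059 ] yaz 0.054 F [-0.3 -1.1  6.3] g 0.562 q [ 0.02  0.33  1.76 -0.    1.04 -0.04]
```

send_rows(
  moves=[-0.04, 0, 0, 0, 0, 0, 30, -0.09, 0, 0, 0, 0, 0, 30, -0.12, 0, 0, 0, 0, 0, 30, -0.12, -0.01, 0.013, 0, 0, 0, 30, -0.12, -0.019, 0.026, 0, 0, 0, 30, -0.12, -0.019, 0.026, 0, 0, 0, 30, -0.12, -0.019, 0.026, 0, 0, 0, 30],
  newtons=45,
)

```text
time: 35.75
position: [0.5739, 0.0797, 0.094]
orientation: [0.485, 0.513, -0.487, 0.513]
force: [-0.2, 0.3, -2.3]
grip_width: 0.558
```

```bash
python3 - <<'E'
from mv import *
im=snap('scene','s22');crop(im,240,190,400,350,'s22c',4)
go(.5747,.0802,.060,PSI)
E
```

```text
t 35.8 p [0.5741 0.0798 0.094 ] yaz 0.054 F [-0.   0.2 -1. ] g 0.559 q [ 0.    0.27  1.77 -0.    1.1  -0.05]
row [0.113, 0.002, -0.001] [-0.001, 0.001, 0.001] dist 0.034
```

View pics/s22c.png

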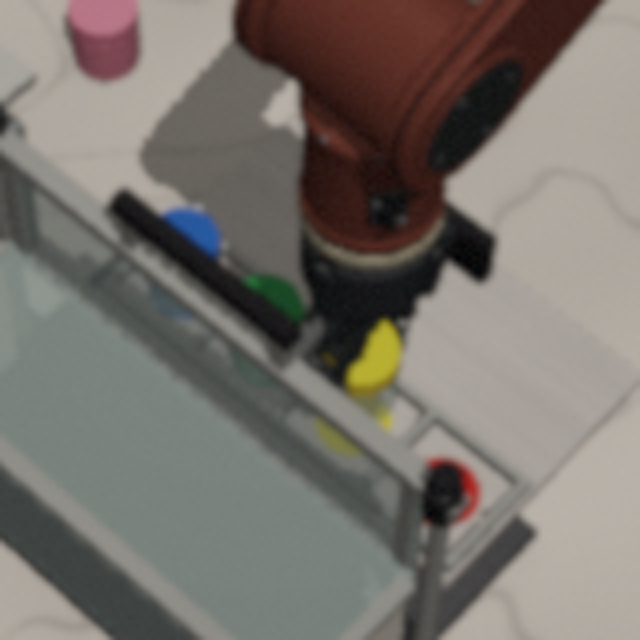

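send_rows(
  moves=[0.04, 0.002, 0, 0, 0, 0, 30, 0.08, 0.002, 0, 0, 0, 0, 30, 0.105, 0.002, 0, 0, 0, 0, 30, 0.113, 0.002, 0, 0, 0, 0, 30, 0.119, 0.002, 0, 0, 0, 0, 30, 0.119, 0.002, 0, 0, 0, 0, 30, 0.119, 0.002, 0, 0, 0, 0, 60, 0.119, 0.002, 0, 0, 0, 0, 80, 0.119, 0.002, 0, 0, 0, 0, 80, 0.119, 0.002, 0, 0, 0, 0, 80],
)

```text
time: 36.63
position: [0.574, 0.0798, 0.0575]
orientation: [0.485, 0.514, -0.488, 0.513]
force: [-0.4, 0.3, -0.1]
grip_width: 0.801
```

send_rows(
  moves=[-0.05, 0, 0, 0, 0, 0, 80, -0.15, 0, 0, 0, 0, 0, 80, -0.28, 0, 0, 0, 0, 0, 80, -0.42, 0, 0, 0, 0, 0, 80, -0.55, 0, 0, 0, 0, 0, 80, -0.68, 0, 0, 0, 0, 0, 80, -0.68, -0.15, 0, 0, 0, 0, 80, -0.68, -0.3, 0, 0, 0, 0, 60, -0.68, -0.42, 0.08, 0, 0, 0, 50, -0.68, -0.445, 0.145, 0, 0, 0, 50, -0.68, -0.445, 0.145, 0, 0, 0, 50],
)

```text
time: 37.55
position: [0.4412, 0.0274, 0.2617]
orientation: [0.485, 0.513, -0.489, 0.513]
force: [-0.4, 0.2, -0.2]
grip_width: 0.498
```

```bash
python3 - <<'E'
from mv import *
im=snap('scene','s23');t=snap('top','t23')
crop(im,240,190,400,350,'s23c',4);crop(t,230,180,370,300,'t23c',5)
for n,i in(('scene',im),('top',t)):
  for c in('green','blue','yellow'): print(n,c,[(b,onz(n,b[1],.079)[:2].tolist()) for b in blobs(i,c,60,80) if 235<b[1][0]<370])
st()
E
```

```text
scene green [(([302, 260, 13, 11, 73], [308.8, 264.2]), [0.5699, 0.0052])]
scene blue [(([281, 243, 13, 12, 83], [287.7, 247.4]), [0.5736, -0.0669])]
scene yellow [(([297, 129, 39, 55, 595], [317.4, 164.6]), [0.3284, -0.2086]), (([319, 276, 20, 19, 244], [329.7, 284.1]), [0.5727, 0.0805])]
top green [(([308, 195, 19, 20, 280], [317.0, 204.6]), [0.5812, 0.0058])]
top blue [(([335, 193, 20, 20, 314], [344.6, 202.7]), [0.5844, -0.0643])]
top yellow [(([278, 198, 20, 20, 305], [287.2, 207.7]), [0.5751, 0.0814])]
t 37.65 p [0.4436 0.0291 0.2622] yaz 0.052 F [ 0.2  0.1 -0.2] g 0.499 q [-0.11 -0.24  1.95 -0.    1.43 -0.16]
```

View pics/t23c.png

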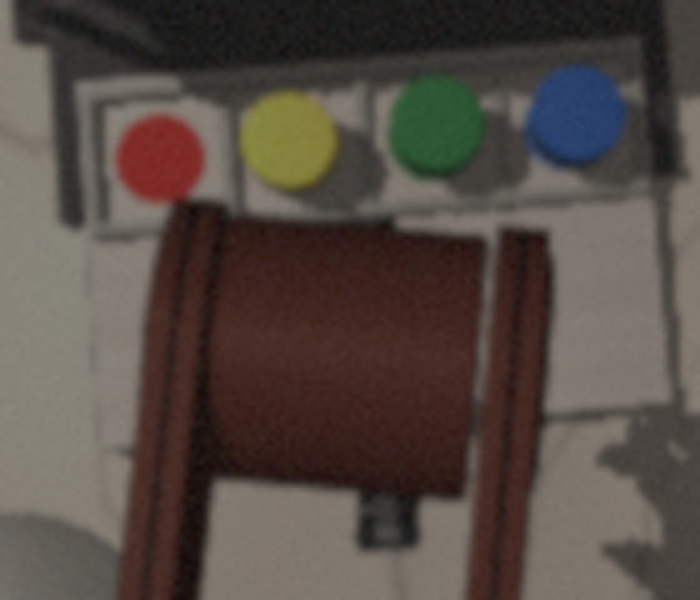

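View pics/s23c.png

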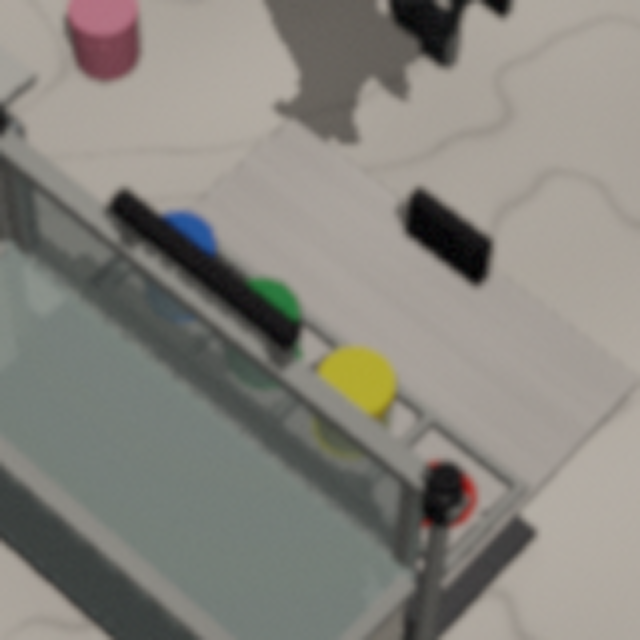

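The red pad shows that the regrip pushed the plate about 4 mm inward, leaving yellow about 3.5 mm off in x. I'll pull the plate fully out again by the fin, then slide yellow back to centre by closing the jaws on it.

```bash
python3 - <<'E'
from mv import *
t=cv2.imread('pics/t23.png')
print([(b,onz('top',b[1],.023)) for b in blobs(t,'red',150,80) if b[1][1]<225])
t=cv2.imread('pics/t20.png')
print([(b,onz('top',b[1],.023)) for b in blobs(t,'red',150,80) if b[1][1]<225])
go(.4455,.036,.053,PSI)
E
```

```text
[(([253, 203, 18, 18, 258], [261.6, 211.6]), array([0.5733, 0.1528, 0.023 ]))]
[(([332, 148, 48, 45, 624], [357.4, 170.3]), array([ 0.6776, -0.1029,  0.023 ])), (([253, 204, 18, 18, 257], [261.6, 212.6]), array([0.5707, 0.1528, 0.023 ]))]
t 37.65 p [0.4436 0.0291 0.2622] yaz 0.052 F [ 0.2  0.1 -0.2] g 0.499 q [-0.11 -0.24  1.95 -0.    1.43 -0.16]
row [0.697, 0.009, -0.024] [-0.003, 0.001, 0.001] dist 0.209
```

send_rows(
  moves=[0.1, 0.009, -0.024, 0, 0, 0, 50, 0.2, 0.009, -0.024, 0, 0, 0, 50, 0.3, 0.009, -0.024, 0, 0, 0, 50, 0.42, 0.009, -0.024, 0, 0, 0, 50, 0.53, 0.009, -0.024, 0, 0, 0, 50, 0.62, 0.009, -0.024, 0, 0, 0, 50, 0.68, 0.009, -0.024, 0, 0, 0, 50, 0.69, 0.009, -0.024, 0, 0, 0, 50, 0.69, 0.009, -0.024, 0, 0, 0, 0, 0.69, 0.009, -0.024, 0, 0, 0, 0, 0.69, 0.009, -0.024, 0, 0, 0, 0, 0.69, 0.009, -0.024, 0, 0, 0, 0],
  newtons=50,
)

```text
time: 38.65
position: [0.4468, 0.0364, 0.0564]
orientation: [0.487, 0.512, -0.487, 0.513]
force: [1.2, 1.9, -2.9]
grip_width: 0.153
```

```bash
python3 - <<'E'
from mv import *
st()
E
```

```text
t 38.65 p [0.4468 0.0364 0.0564] yaz 0.052 F [ 1.2  1.9 -2.9] g 0.153 q [-0.09  0.03  2.12 -0.    0.98 -0.15]
```

Pull gently to the stop, about 4 to 5 mm.

send_rows(
  moves=[0, -0.005, 0, 0, 0, 0, 0, 0, -0.01, 0, 0, 0, 0, 0, 0, -0.014, 0, 0, 0, 0, 0, 0, -0.018, 0, 0, 0, 0, 0, 0, -0.02, 0, 0, 0, 0, 0, 0, -0.02, 0, 0, 0, 0, 0],
)

```text
time: 39.15
position: [0.4423, 0.0361, 0.0564]
orientation: [0.488, 0.511, -0.486, 0.514]
force: [10.5, 1.3, -18.2]
grip_width: 0.155
```

```bash
python3 - <<'E'
from mv import *
st()
E
```

```text
t 39.15 p [0.4423 0.0361 0.0564] yaz 0.052 F [ 10.5   1.3 -18.2] g 0.155 q [-0.1   0.02  2.14 -0.    0.98 -0.15]
```

At the stop. Release, rise, and go over yellow.

send_rows(
  moves=[0, 0, 0, 0, 0, 0, 50, 0, 0, 0, 0, 0, 0, 50, 0, 0, 0, 0, 0, 0, 50, -0.08, 0, 0, 0, 0, 0, 80, -0.18, 0, 0, 0, 0, 0, 85, -0.3, 0, 0, 0, 0, 0, 85, -0.45, 0, 0, 0, 0, 0, 85, -0.45, 0, 0, 0, 0, 0, 85],
)

```text
time: 39.82
position: [0.446, 0.0358, 0.2001]
orientation: [0.491, 0.508, -0.483, 0.518]
force: [1.4, -0.5, 0.8]
grip_width: 0.849
```

```bash
python3 - <<'E'
from mv import *
t=snap('top','t24');crop(t,230,180,370,300,'t24c',5)
for c in('red','green','blue','yellow'): print(c,[(b,onz('top',b[1],.079)[:2].tolist(),onz('top',b[1],.023)[:2].tolist()) for b in blobs(t,c,60,80) if 235<b[1][0]<370 and 190<b[1][1]<222])
go(.5747,.0802,.18,PSI)
E
```

```text
red [(([253, 204, 18, 18, 255], [261.6, 212.6]), [0.5641, 0.1464], [0.5707, 0.1528])]
green [(([309, 196, 18, 20, 278], [317.1, 206.1]), [0.5774, 0.0056], [0.5845, 0.0061])]
blue [(([335, 194, 21, 20, 315], [344.7, 204.0]), [0.5811, -0.0644], [0.5883, -0.0668])]
yellow [(([278, 199, 20, 21, 301], [287.4, 209.1]), [0.5715, 0.081], [0.5783, 0.0846])]
t 39.87 p [0.4453 0.0359 0.1977] yaz 0.052 F [0.8 0.5 0.1] g 0.851 q [-0.1  -0.19  2.04 -0.    1.28 -0.15]
row [0.066, 0.438, -0.125] [-0.003, 0.002, -0.011] dist 0.138
```

View pics/t24c.png

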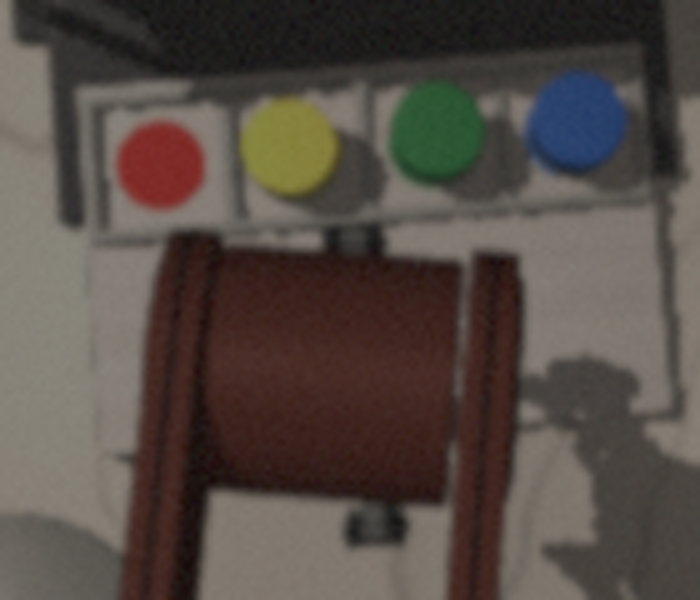

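send_rows(
  moves=[0, 0.08, -0.02, 0, 0, 0, 85, 0, 0.17, -0.05, 0, 0, 0, 85, 0, 0.27, -0.08, 0, 0, 0, 85, 0, 0.36, -0.11, 0, 0, 0, 85, 0, 0.42, -0.125, 0, 0, -0.01, 85, 0, 0.438, -0.125, 0, 0, -0.01, 85, 0.07, 0.438, -0.125, 0, 0, -0.01, 85, 0.12, 0.438, -0.125, 0, 0, -0.01, 85, 0.12, 0.438, -0.125, 0, 0, -0.01, 85],
)

```text
time: 40.62
position: [0.5718, 0.0797, 0.1591]
orientation: [0.485, 0.514, -0.489, 0.512]
force: [-0.4, -0.0, -0.6]
grip_width: 0.849
```

```bash
python3 - <<'E'
from mv import *
go(.5747,.0802,.056,PSI)
E
```

```text
t 40.62 p [0.5718 0.0797 0.1591] yaz 0.052 F [-0.4 -0.  -0.6] g 0.849 q [ 0.    0.19  1.73 -0.    1.23 -0.05]
row [0.344, 0.012, -0.002] [-0.003, 0.002, 0.004] dist 0.103
```

send_rows(
  moves=[0.05, 0.01, -0.002, 0, 0, 0, 85, 0.12, 0.01, -0.002, 0, 0, 0, 85, 0.2, 0.01, -0.002, 0, 0, 0, 85, 0.28, 0.01, -0.002, 0, 0, 0, 85, 0.33, 0.01, -0.002, 0, 0, 0, 85, 0.335, 0.01, -0.002, 0, 0, 0, 80, 0.335, 0.01, -0.002, 0, 0, 0, 75, 0.335, 0.01, -0.002, 0, 0, 0, 70, 0.335, 0.01, -0.002, 0, 0, 0, 66, 0.335, 0.01, -0.002, 0, 0, 0, 62, 0.335, 0.01, -0.002, 0, 0, 0, 60, 0.335, 0.01, -0.002, 0, 0, 0, 57],
  newtons=20,
)

```text
time: 41.62
position: [0.5745, 0.0802, 0.0596]
orientation: [0.485, 0.513, -0.489, 0.512]
force: [-1.2, -0.2, 4.6]
grip_width: 0.571
```

```bash
python3 - <<'E'
from mv import *
st()
E
```

```text
t 41.62 p [0.5745 0.0802 0.0596] yaz 0.052 F [-1.2 -0.2  4.6] g 0.571 q [ 0.    0.32  1.78 -0.    1.05 -0.05]
```

send_rows(
  moves=[0, 0, 0, 0, 0, 0, 65, 0, 0, 0, 0, 0, 0, 80, 0, 0, 0, 0, 0, 0, 80, -0.05, 0, 0, 0, 0, 0, 80, -0.15, 0, 0, 0, 0, 0, 80, -0.28, 0, 0, 0, 0, 0, 80, -0.4, 0, 0, 0, 0, 0, 80, -0.5, -0.1, 0, 0, 0, 0, 80, -0.5, -0.22, 0.05, 0, 0, 0, 70, -0.5, -0.34, 0.1, 0, 0, 0, 50, -0.5, -0.43, 0.14, 0, 0, 0, 50, -0.5, -0.445, 0.145, 0, 0, 0, 50],
)

```text
time: 42.62
position: [0.4406, 0.0292, 0.2098]
orientation: [0.484, 0.514, -0.49, 0.512]
force: [0.2, -0.0, 0.4]
grip_width: 0.5
```

```bash
python3 - <<'E'
from mv import *
t=snap('top','t25');s=snap('scene','s25')
for c in('red','green','blue','yellow'): print(c,[(b,onz('top',b[1],.079)[:2].tolist(),onz('top',b[1],.023)[:2].tolist()) for b in blobs(t,c,60,80) if 235<b[1][0]<370 and 190<b[1][1]<222])
for c in('green','blue','yellow'): print(c,[(b,onz('scene',b[1],.079)[:2].tolist()) for b in blobs(s,c,60,80) if 235<b[1][0]<370 and 190<b[1][1]<300])
# cap circle fit using cap-top edge (upper hull)
st()
E
```

```text
red [(([253, 204, 18, 18, 254], [261.6, 212.6]), [0.5641, 0.1464], [0.5707, 0.1528])]
green [(([309, 196, 18, 20, 274], [317.0, 206.1]), [0.5774, 0.0059], [0.5845, 0.0064])]
blue [(([335, 194, 20, 20, 313], [344.7, 204.1]), [0.5809, -0.0644], [0.5881, -0.0668])]
yellow [(([278, 198, 20, 21, 307], [287.3, 208.5]), [0.5731, 0.0812], [0.5799, 0.0848])]
green [(([301, 259, 15, 12, 94], [309.1, 263.7]), [0.5683, 0.0047])]
blue [(([280, 242, 15, 13, 105], [288.2, 247.1]), [0.5721, -0.0667])]
yellow [(([319, 276, 21, 19, 260], [330.1, 283.9]), [0.5716, 0.0808])]
t 42.72 p [0.4437 0.0299 0.2107] yaz 0.051 F [-0.5 -0.   1.1] g 0.503 q [-0.11 -0.19  2.01 -0.    1.33 -0.16]
```

All three jars now read within about 2 to 3 mm of their pads. Grip the fin and slide the plate home gently.

```bash
python3 - <<'E'
from mv import *
go(.4422,.036,.055,PSI)
E
```

```text
t 42.72 p [0.4437 0.0299 0.2107] yaz 0.051 F [-0.5 -0.   1.1] g 0.503 q [-0.11 -0.19  2.01 -0.    1.33 -0.16]
row [0.519, -0.002, -0.022] [-0.004, 0.002, 0.003] dist 0.156
```

send_rows(
  moves=[0.1, -0.002, -0.022, 0, 0, 0, 50, 0.2, -0.002, -0.022, 0, 0, 0, 50, 0.3, -0.002, -0.022, 0, 0, 0, 50, 0.4, -0.002, -0.022, 0, 0, 0, 50, 0.48, -0.002, -0.022, 0, 0, 0, 50, 0.51, -0.002, -0.022, 0, 0, 0, 50, 0.51, -0.002, -0.022, 0, 0, 0, 50, 0.51, -0.002, -0.022, 0, 0, 0, 30, 0.51, -0.002, -0.022, 0, 0, 0, 0, 0.51, -0.002, -0.022, 0, 0, 0, 0, 0.51, -0.002, -0.022, 0, 0, 0, 0, 0.51, -0.002, -0.022, 0, 0, 0, 0],
  newtons=50,
)

```text
time: 43.72
position: [0.4439, 0.036, 0.0595]
orientation: [0.486, 0.512, -0.488, 0.513]
force: [-0.0, 1.9, 7.8]
grip_width: 0.152
```

```bash
python3 - <<'E'
from mv import *
st(); go(.5765,.0436,.0565,PSI)
E
```

```text
t 43.72 p [0.4439 0.036  0.0595] yaz 0.051 F [-0.   1.9  7.8] g 0.152 q [-0.09  0.02  2.13 -0.    0.99 -0.14]
t 43.72 p [0.4439 0.036  0.0595] yaz 0.051 F [-0.   1.9  7.8] g 0.152 q [-0.09  0.02  2.13 -0.    0.99 -0.14]
row [0.01, 0.443, -0.003] [-0.003, 0.002, 0.0] dist 0.133
```

send_rows(
  moves=[0, 0.005, 0, 0, 0, 0, 0, 0, 0.015, 0, 0, 0, 0, 0, 0, 0.03, 0, 0, 0, 0, 0, 0, 0.05, 0, 0, 0, 0, 0, 0, 0.07, 0, 0, 0, 0, 0, 0, 0.09, 0, 0, 0, 0, 0, 0, 0.11, 0, 0, 0, 0, 0, 0, 0.13, -0.001, 0, 0, 0, 0, 0, 0.15, -0.001, 0, 0, 0, 0, 0, 0.165, -0.001, 0, 0, 0, 0, 0, 0.175, -0.001, 0, 0, 0, 0, 0, 0.18, -0.001, 0, 0, 0, 0],
)

```text
time: 44.72
position: [0.4984, 0.0391, 0.0595]
orientation: [0.486, 0.512, -0.488, 0.513]
force: [-2.2, 1.0, 2.6]
grip_width: 0.158
```

```bash
python3 - <<'E'
from mv import *
s=snap('scene','s26');crop(s,200,180,400,380,'s26c',3)
go(.5765,.0436,.0565,PSI)
E
```

```text
t 44.77 p [0.4986 0.0391 0.0596] yaz 0.051 F [1.4 1.9 0.1] g 0.153 q [-0.08  0.15  1.99 -0.    1.   -0.13]
row [0.01, 0.26, -0.002] [-0.003, 0.002, -0.0] dist 0.078
```

View pics/s26c.png

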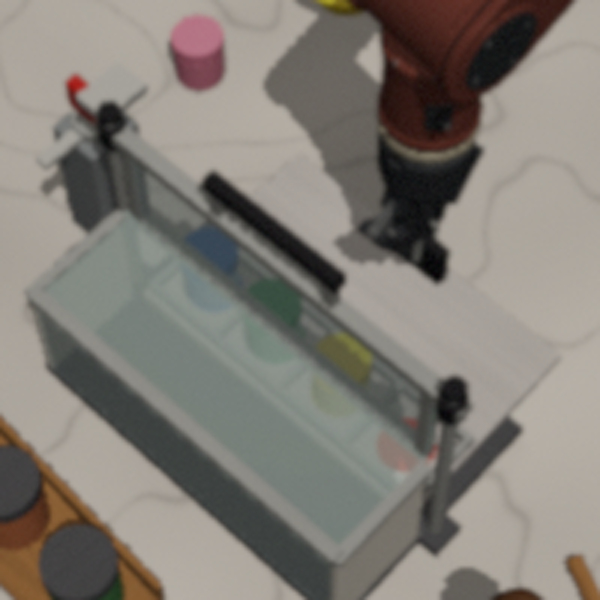

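send_rows(
  moves=[0, 0.005, 0, 0, 0, 0, 0, 0, 0.015, 0, 0, 0, 0, 0, 0, 0.03, 0, 0, 0, 0, 0, 0, 0.05, 0, 0, 0, 0, 0, 0, 0.075, 0, 0, 0, 0, 0, 0, 0.1, 0, 0, 0, 0, 0, 0, 0.125, 0, 0, 0, 0, 0, 0, 0.15, -0.001, 0, 0, 0, 0, 0, 0.175, -0.001, 0, 0, 0, 0, 0, 0.195, -0.001, 0, 0, 0, 0, 0, 0.21, -0.002, 0, 0, 0, 0, 0, 0.22, -0.002, 0, 0, 0, 0],
)

```text
time: 45.77
position: [0.5653, 0.0429, 0.0596]
orientation: [0.486, 0.511, -0.488, 0.514]
force: [-2.3, 0.6, 2.5]
grip_width: 0.153
```

send_rows(
  moves=[0, 0.008, 0, 0, 0, 0, 0, 0, 0.016, 0, 0, 0, 0, 0, 0, 0.024, 0, 0, 0, 0, 0, 0, 0.032, 0, 0, 0, 0, 0, 0, 0.04, 0, 0, 0, 0, 0, 0, 0.046, 0, 0, 0, 0, 0, 0, 0.05, 0, 0, 0, 0, 0, 0, 0.05, 0, 0, 0, 0, 0],
)

```text
time: 46.43
position: [0.5772, 0.0436, 0.0595]
orientation: [0.484, 0.513, -0.49, 0.512]
force: [-16.7, 0.2, 14.9]
grip_width: 0.152
```

```bash
python3 - <<'E'
from mv import *
s=snap('scene','s27');crop(s,200,180,400,380,'s27c',3)
st()
E
```

```text
t 46.48 p [0.5772 0.0435 0.0596] yaz 0.051 F [-16.8   0.5  14.8] g 0.155 q [-0.06  0.32  1.78 -0.01  1.05 -0.11]
```

View pics/s27c.png

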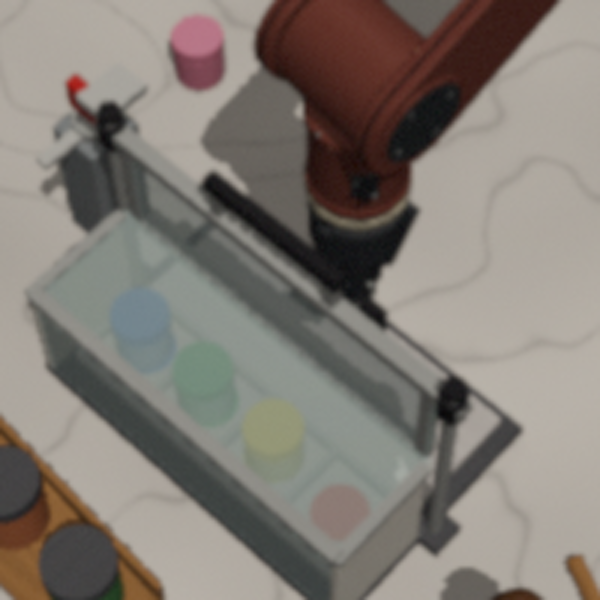

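The plate is home against its stop with all three jars upright. Release and rise in front of the sash.

send_rows(
  moves=[0, -0.003, 0, 0, 0, 0, 45, 0, -0.003, 0, 0, 0, 0, 45, 0, -0.003, 0, 0, 0, 0, 45, -0.1, -0.003, 0, 0, 0, 0, 45, -0.2, -0.003, 0, 0, 0, 0, 45, -0.32, -0.003, 0, 0, 0, 0, 45, -0.44, -0.003, 0, 0, 0, 0, 45, -0.56, -0.003, 0, 0, 0, 0, 45, -0.68, -0.003, 0, 0, 0, 0, 45, -0.8, -0.003, 0, 0, 0, 0, 45, -0.95, -0.003, 0, 0, 0, 0, 45, -0.95, -0.003, 0, 0, 0, 0, 45],
)

```text
time: 47.48
position: [0.5816, 0.0444, 0.3546]
orientation: [0.488, 0.509, -0.486, 0.516]
force: [0.5, 0.3, 1.7]
grip_width: 0.45
```

```bash
python3 - <<'E'
from mv import *
t=snap('top','t28');crop(t,210,110,420,240,'t28c',3.8)
go(.667,.048,.345,PSI)
E
```

```text
t 47.53 p [0.5811 0.0444 0.3517] yaz 0.051 F [ 0.1 -0.   0.5] g 0.454 q [-0.06  0.07  1.5  -0.    1.57 -0.11]
row [0.024, 0.286, 0.002] [-0.003, 0.003, -0.004] dist 0.086
```

View pics/t28c.png

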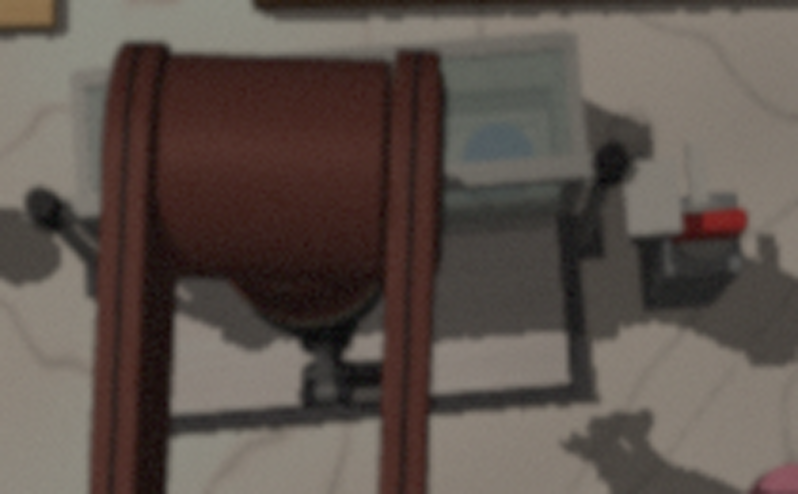

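send_rows(
  moves=[0, 0.1, 0, 0, 0, 0, 45, 0, 0.2, 0, 0, 0, 0, 45, 0, 0.27, 0.002, 0, 0, 0, 45, 0, 0.286, 0.002, 0, 0, 0, 45, 0, 0.286, 0.002, 0, 0, 0, 45, 0, 0.286, 0.002, 0, 0, 0, 45],
)

```text
time: 48.03
position: [0.6662, 0.0481, 0.3508]
orientation: [0.487, 0.51, -0.487, 0.515]
force: [0.2, 0.2, -0.3]
grip_width: 0.449
```

```bash
python3 - <<'E'
from mv import *
go(.667,.048,.271,PSI)
E
```

```text
t 48.03 p [0.6662 0.0481 0.3508] yaz 0.051 F [ 0.2  0.2 -0.3] g 0.449 q [-0.04  0.28  1.26 -0.    1.6  -0.09]
row [0.266, 0.002, -0.001] [-0.003, 0.003, -0.002] dist 0.08
```

send_rows(
  moves=[0.08, 0.002, 0, 0, 0, 0, 45, 0.16, 0.002, 0, 0, 0, 0, 45, 0.22, 0.002, 0, 0, 0, 0, 45, 0.26, 0.002, 0, 0, 0, 0, 45, 0.265, 0.002, 0, 0, 0, 0, 45, 0.265, 0.002, 0, 0, 0, 0, 45, 0.265, 0.002, 0, 0, 0, 0, 0, 0.265, 0.002, 0, 0, 0, 0, 0, 0.265, 0.002, 0, 0, 0, 0, 0, 0.265, 0.002, 0, 0, 0, 0, 0, 0.265, 0.002, 0, 0, 0, 0, 0],
  newtons=60,
)

```text
time: 48.95
position: [0.6671, 0.0476, 0.273]
orientation: [0.487, 0.51, -0.487, 0.515]
force: [-4.8, -0.1, 3.8]
grip_width: 0.145
```

```bash
python3 - <<'E'
from mv import *
st()
E
```

```text
t 48.95 p [0.6671 0.0476 0.273 ] yaz 0.051 F [-4.8 -0.1  3.8] g 0.145 q [-0.04  0.31  1.37 -0.    1.46 -0.09]
```

Lower by 95 mm plus a little.

send_rows(
  moves=[0.02, 0, 0, 0, 0, 0, 0, 0.05, 0, 0, 0, 0, 0, 0, 0.09, 0, 0, 0, 0, 0, 0, 0.13, 0, 0, 0, 0, 0, 0, 0.17, 0, 0, 0, 0, 0, 0, 0.21, 0, 0, 0, 0, 0, 0, 0.25, 0, 0, 0, 0, 0, 0, 0.28, 0, 0, 0, 0, 0, 0, 0.3, 0, 0, 0, 0, 0, 0, 0.315, 0, 0, 0, 0, 0, 0, 0.322, 0, 0, 0, 0, 0, 0, 0.325, 0, 0, 0, 0, 0, 0],
)

```text
time: 49.95
position: [0.6672, 0.0476, 0.1786]
orientation: [0.487, 0.51, -0.487, 0.515]
force: [-13.5, 1.6, 20.0]
grip_width: 0.149
```

```bash
python3 - <<'E'
from mv import *
st()
E
```

```text
t 49.95 p [0.6672 0.0476 0.1786] yaz 0.052 F [-13.5   1.6  20. ] g 0.149 q [-0.04  0.37  1.47 -0.    1.3  -0.09]
```

send_rows(
  moves=[0, 0, 0, 0, 0, 0, 45, 0, 0, 0, 0, 0, 0, 45, 0, 0, 0, 0, 0, 0, 45, -0.1, 0, 0, 0, 0, 0, 45, -0.22, 0, 0, 0, 0, 0, 45, -0.34, 0, 0, 0, 0, 0, 45, -0.46, 0, 0, 0, 0, 0, 45, -0.56, 0, 0, 0, 0, 0, 45, -0.56, 0, 0, 0, 0, 0, 45],
)

```text
time: 50.7
position: [0.6695, 0.0482, 0.3559]
orientation: [0.49, 0.507, -0.484, 0.519]
force: [0.2, 0.3, 1.5]
grip_width: 0.451
```

```bash
python3 - <<'E'
from mv import *
s=snap('scene','s29');crop(s,180,180,380,380,'s29c',3)
go(.650,-.185,.34,PSI-.03)
E
```

```text
t 50.75 p [0.6687 0.0482 0.3521] yaz 0.051 F [0.7 0.  0.2] g 0.455 q [-0.04  0.28  1.26 -0.    1.59 -0.09]
row [0.044, -0.103, 0.773] [0.017, 0.004, -0.009] dist 0.234
```

View pics/s29c.png

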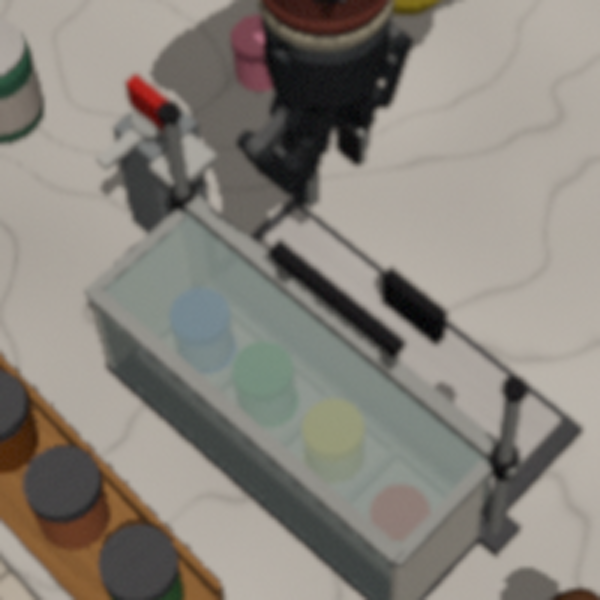

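The sash is closed and the jars stand behind it. Back to the latch.

send_rows(
  moves=[0.04, -0.05, 0.13, 0, 0, 0, 50, 0.04, -0.1, 0.27, 0.01, 0, 0, 50, 0.04, -0.1, 0.4, 0.01, 0, 0, 50, 0.04, -0.1, 0.53, 0.01, 0, 0, 50, 0.04, -0.1, 0.66, 0.01, 0, 0, 50, 0.04, -0.1, 0.75, 0.01, 0, 0, 50, 0.04, -0.1, 0.773, 0.01, 0, -0.009, 50, 0.15, -0.1, 0.773, 0.01, 0, -0.009, 50, 0.27, -0.1, 0.773, 0.01, 0, -0.009, 50, 0.27, -0.1, 0.773, 0.01, 0, -0.009, 50],
)

```text
time: 51.58
position: [0.648, -0.1836, 0.2616]
orientation: [0.488, 0.512, -0.494, 0.505]
force: [-2.0, 0.5, -2.9]
grip_width: 0.5
```

```bash
python3 - <<'E'
from mv import *
s=snap('scene','s30');crop(s,180,150,310,250,'s30c',5)
go(.650,-.185,.180,PSI-.02)
E
```

```text
t 51.63 p [ 0.649  -0.1837  0.2653] yaz 0.036 F [ 0.9 -0.7  0. ] g 0.5 q [-0.39  0.33  1.35 -0.    1.47 -0.43]
row [0.284, 0.006, 0.004] [0.0, 0.0, 0.007] dist 0.085
```

View pics/s30c.png

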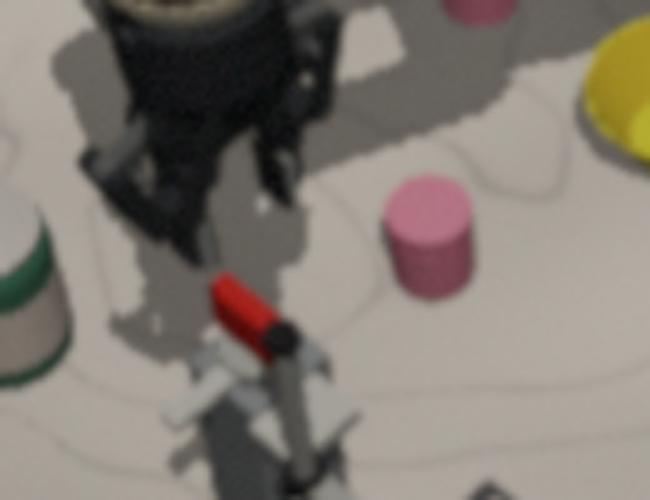

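send_rows(
  moves=[0.08, 0.005, 0.004, 0, 0, 0, 50, 0.17, 0.005, 0.004, 0, 0, 0, 50, 0.24, 0.005, 0.004, 0, 0, 0, 50, 0.27, 0.005, 0.004, 0, 0, 0.006, 50, 0.275, 0.005, 0.004, 0, 0, 0.006, 50, 0.275, 0.005, 0.004, 0, 0, 0.006, 0, 0.275, 0.005, 0.004, 0, 0, 0.006, 0, 0.275, 0.005, 0.004, 0, 0, 0.006, 0, 0.275, 0.005, 0.004, 0, 0, 0.006, 0, 0.275, 0.005, 0.004, 0, 0, 0.006, 0],
  newtons=40,
)

```text
time: 52.47
position: [0.6503, -0.1851, 0.1857]
orientation: [0.49, 0.509, -0.491, 0.51]
force: [-4.8, 0.1, 6.1]
grip_width: 0.15
```

```bash
python3 - <<'E'
from mv import *
st()
E
```

```text
t 52.47 p [ 0.6503 -0.1851  0.1857] yaz 0.037 F [-4.8  0.1  6.1] g 0.15 q [-0.39  0.38  1.44 -0.    1.32 -0.43]
```

send_rows(
  moves=[0, 0, 0, -0.06, 0, 0, 0, 0, 0, 0, -0.13, 0, 0, 0, 0, 0, 0, -0.21, 0, 0, 0, 0, 0, 0, -0.29, 0, 0, 0, 0, 0, 0, -0.37, 0, 0, 0, 0, 0, 0, -0.45, 0, 0, 0, 0, 0, 0, -0.53, 0, 0, 0, 0, 0, 0, -0.61, 0, 0, 0, 0, 0, 0, -0.69, 0, 0, 0, 0, 0, 0, -0.77, 0, 0, 0, 0, 0, 0, -0.85, 0, 0, 0, 0, 0, 0, -0.93, 0, 0, 0],
)

```text
time: 53.47
position: [0.6503, -0.1849, 0.1858]
orientation: [0.047, 0.705, -0.048, 0.706]
force: [-0.7, 1.2, -2.9]
grip_width: 0.155
```

```bash
python3 - <<'E'
from mv import *
s,R=st();print(s['wrist_torque'])
E
```

```text
t 53.47 p [ 0.6503 -0.1849  0.1858] yaz 1.438 F [-0.7  1.2 -2.9] g 0.155 q [-0.39  0.38  1.44 -0.    1.32 -1.83]
[ 0.18503983  0.12782962 -0.08372161]
```

Remaining turn: to azimuth about 1.65, i.e. −0.14.

send_rows(
  moves=[0, 0, 0, -0.06, 0, 0, 0, 0, 0, 0, -0.11, 0, 0, 0, 0, 0, 0, -0.145, 0, 0, 0, 0, 0, 0, -0.145, 0, 0, 0, 0, 0, 0, -0.145, 0, 0, 0],
)

```text
time: 53.88
position: [0.6501, -0.1849, 0.1858]
orientation: [-0.029, 0.707, 0.029, 0.707]
force: [-0.7, -1.2, -2.8]
grip_width: 0.153
```

```bash
python3 - <<'E'
from mv import *
s,R=st();print(s['wrist_torque'])
E
```

```text
t 53.88 p [ 0.6501 -0.1849  0.1858] yaz 1.653 F [-0.7 -1.2 -2.8] g 0.153 q [-0.39  0.38  1.44 -0.    1.32 -2.05]
[ 0.12383718  0.30626215 -0.61830615]
```

Torque rises at the locked stop. Release, rise and check.

send_rows(
  moves=[0, 0, 0, 0, 0, 0, 50, 0, 0, 0, 0, 0, 0, 50, 0, 0, 0, 0, 0, 0, 50, -0.1, 0, 0, 0, 0, 0, 50, -0.22, 0, 0, 0, 0, 0, 50, -0.34, 0, 0, 0, 0, 0, 50, -0.46, 0, 0, 0, 0, 0, 50, -0.56, 0, 0, 0, 0, 0, 50, -0.56, 0.1, -0.2, 0, 0, 0, 50, -0.56, 0.2, -0.4, 0, 0, 0, 50, -0.56, 0.3, -0.6, 0, 0, 0, 50, -0.56, 0.3, -0.6, 0, 0, 0, 50],
)

```text
time: 54.88
position: [0.4942, -0.1221, 0.3541]
orientation: [-0.029, 0.706, 0.028, 0.707]
force: [-0.2, 0.2, 0.8]
grip_width: 0.501
```

```bash
python3 - <<'E'
from mv import *
s=snap('scene','s31');t=snap('top','t31');crop(s,180,180,380,380,'s31c',3);crop(t,210,110,420,240,'t31c',3.8)
st()
E
```

```text
t 54.98 p [ 0.4907 -0.1201  0.3536] yaz 1.653 F [-0.  -0.5  0. ] g 0.501 q [-0.4  -0.12  1.68 -0.    1.58 -2.05]
```

View pics/s31c.png

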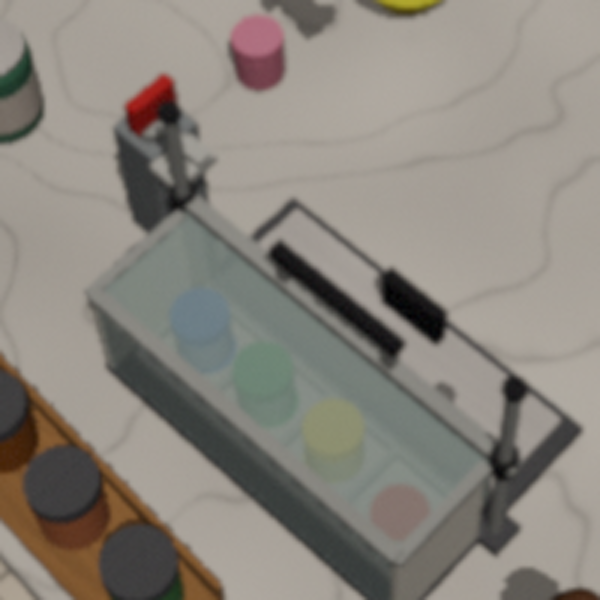

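View pics/t31.png

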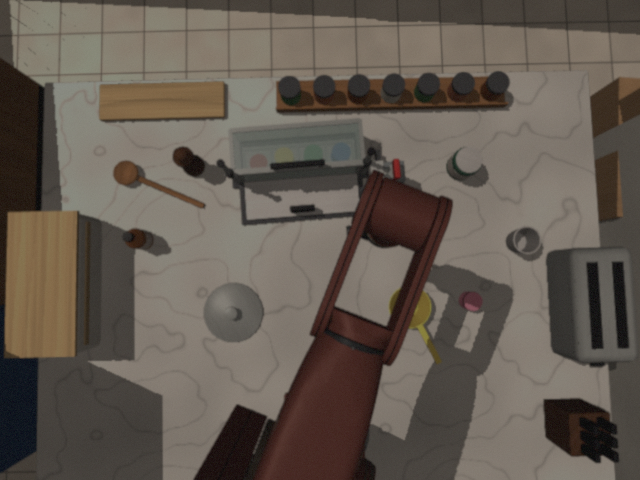

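View pics/t31c.png

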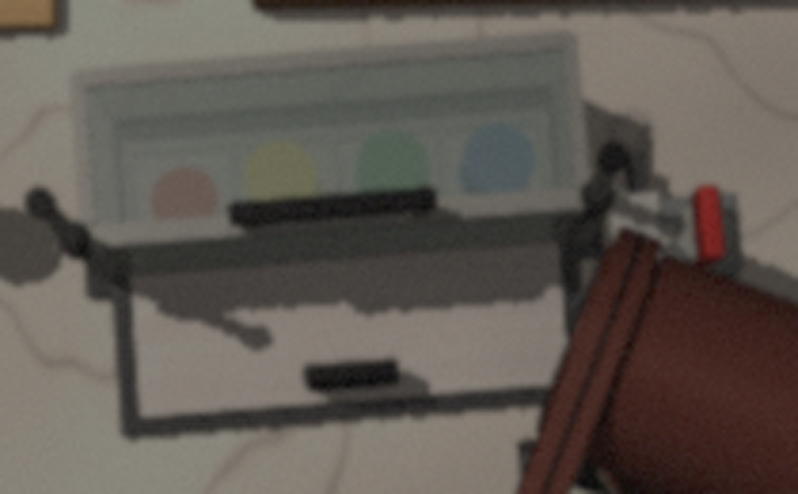

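The latch, sash and plate look exactly as they did at the start, with the three jars inside. The bystanders have not moved, so I'm handing in.

```bash
python3 - <<'E'
from mv import *
st();print(robot.sign_off())
E
```

```text
t 54.98 p [ 0.4907 -0.1201  0.3536] yaz 1.653 F [-0.  -0.5  0. ] g 0.501 q [-0.4  -0.12  1.68 -0.    1.58 -2.05]
the job is handed in; nothing more can be done
None
```

I handed the job in at about 55 s. The yellow, green and blue jars are upright on their pads in the cabinet, the plate is home, the sash is closed and the latch is locked. No red cap showed in either camera view, so I treated the red jar as absent.

**What went wrong on the way:** After I had placed it, the yellow jar was knocked into the back-left corner of its stops. Regripping it also pushed the plate about 3 mm inward. I pulled the plate fully out to its stop again and recentred the jar before sliding the plate home.

**Last checks:**
- **Stops:** the plate, sash and latch each met resistance at the end of their travel. In the final pictures the knob, handle and fin are where they were at the start.
- **Jars:** all three stood upright behind the glass. Before the plate went home, their caps measured within about 2–3 mm of the pad centres. Green was the furthest off, about 2.5 mm sideways, and I left it.
- **Scene-camera readings:** readings for green and blue were up to about 11 mm from the top camera's. The sash handle partly hid those caps, so I relied on the top camera.
- **Bystanders:** those in view had not moved, and only one of the two pink decoys was visible in the last top view, because the arm covered the other.

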